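# Un-nest the sample cups and pack them by size

## Robot

A 6-joint arm with a two-finger parallel gripper is mounted at the origin on a cart in front of the work surface, level with it; the furniture and walls round the work are solid. World frame = base frame: x ahead of the robot, y to its left, z up, the work surface at z = 0. Lengths are in m, angles in rad, forces in N, time in s.
With the tool pointing down it reaches from about 0.425 to 0.95 m from the base axis. Payload 3.5 kg.
Tool frame: the origin (TCP) lies on the centre line of the jaws, within the pads' length; the fingertips stand ahead of it and the grasp point (between the pads) lies 11 mm behind it (tips_ahead is the z of the fingertips in the tool frame, in m); z points along the fingers, y is the direction in which the jaws open and shut (so a half turn about z gives the same grasp; the last joint's range is limited). The gripper opens to 85 mm and grips with 20 to 120 N. Pads are 22 mm wide; open, the fingers measure 114 mm over their backs; the gripper's body (76 mm by 85 mm) begins 54 mm behind the grasp point. The pads swing forward as they close: fully open they stand 13 mm farther back than shut.
Start: joints at [-1.365, 0.286, 1.577, -0, 1.279, -0.15], TCP at [0.235, -0.633, 0.239] pointing down, gripper open.
Joint ranges: [-2.77, 2.77], [-0.9, 2.22], [0.21, 2.48], [-1.53, 4.67], [0.24, 2.81], [-2.84, 2.84]. Speed limits (rad/s): [2.79, 2.79, 3.14, 3.14, 3.14, 3.14].

## Interface

Orientations are given as a unit quaternion [x, y, z, w].
In Python, from plant import * gives the robot as it stands. The module is installed in compiled form; this text tells all that it offers.
- The arm moves only by the tool move_arm, never from a script. Its arguments are lists of equal length, an entry for each row: "linear": the shift along the world's x, y, z in m, a list of three; "twist": the turn, a rotation vector about the world's x, y, z in degrees, a list of three. A call has 1 to 20 rows; each row shifts and turns the pose as measured when the row begins; what a row does not reach is not made up. A row lasts 1/12 s, in which the tool goes at most 41.7 mm and 7.16 degrees, less where a joint would pass 70% of its speed; a pose out of reach is approached as far as the arm can. A call is refused whole if a number of a shift passes 0.0417 or a number of a turn 7.16, either way. A call with a gripper value outside its range is refused whole. "grip" is the opening, from 0 (shut) to 1 (fully open), set as the call begins (left out, the last holds). The fingers move at their own pace and stop on an object; "force" is the grip in N (left out, the last holds). Time passes only in rows, so rows that do not move let the fingers close. It gives the time, the measured TCP pose, the force and the opening at its end, in the units of the state.
- get_state(): the state, without advancing time (a new reading comes with each control period).
- read_camera(name): name is "scene" or "top" or "wrist"; returns a dict with "img" (480x640x3 uint8, blue, green, red), "depth" (480x640 float32, m along the optical axis (not along the pixel's ray), 0 where there is no reading), "fx", "fy", "cx", "cy" (pixels), "dist" ([k1, k2, p1, p2, k3] as OpenCV has them; the pictures are not rectified), "rvec" (rotation vector, rad) and "tvec" (3), from world to camera coordinates, as OpenCV has them. Camera axes: x right, y down, z forward; pixel columns grow to the right and rows downward; lengths in m; the calibration is good to about 2 mm. A picture is of the moment at which its call begins.
- sign_off(): hands the job in, once; it reports no verdict.
The state is a dict: "time": time; "qpos": joint angles; "dq": joint speeds; "joint_efforts": joint torques, N m; "eef_pos": TCP position; "tcp_rot": TCP orientation; "contact_force": force on the tool from outside, world axes, zero at the start; "wrist_torque": the same for the moment, N m; "opening": opening from 0.0 (shut) to 1.0 (fully open).
Only numpy, scipy, OpenCV 4.12 (cv2) and the standard library are available. Lean on these libraries where they do the work, as an engineer would, in place of code of your own. Each camera call takes 0.05 s, during which the arm holds its last target.

## Task

The steel sample cups came back from washing nested in one another: pull them apart and stand every one upright, mouth up, on the grey sorting tray, in the row for its size (wide low cups along the wide dark strip, middle cups along the middle one, narrow tall cups along the narrow one). In each row push the first cup right home into the corner between the end stop and the side fence, and pack every further cup along the same fence, snug against the one before it, without gaps. Leave the flask, beaker, wash bottle and tape where they are.

Things in the scene. Friction and masses are not known exactly. Their poses are not given: they have to be found in the camera images.
- wide_1_mid (a point): wide low stainless-steel cup: straight round wall, open at the top, outside diameter 60 mm, height 40 mm, wall 2.5 mm, floor 3 mm thick, about 120 g. Point: centre of the cup, half-way up on its axis; z axis along the cup's axis, pointing to the open mouth. At the start middle_1 stands in it.
- wide_2_mid (a point): wide low stainless-steel cup: straight round wall, open at the top, outside diameter 60 mm, height 40 mm, wall 2.5 mm, floor 3 mm thick, about 120 g. Point: centre of the cup, half-way up on its axis; z axis along the cup's axis, pointing to the open mouth. At the start narrow_2 (if present) stands in it.
- middle_1_mid (a point): middle-sized stainless-steel cup: straight round wall, open at the top, outside diameter 46 mm, height 60 mm, wall 2.5 mm, floor 3 mm thick, about 100 g. Point: centre of the cup, half-way up on its axis; z axis along the cup's axis, pointing to the open mouth. At the start it stands inside wide_1, its rim 23 mm above that of wide_1.
- middle_2_mid (a point): middle-sized stainless-steel cup: straight round wall, open at the top, outside diameter 46 mm, height 60 mm, wall 2.5 mm, floor 3 mm thick, about 100 g. Point: centre of the cup, half-way up on its axis; z axis along the cup's axis, pointing to the open mouth. At the start it stands on the bench, with narrow_3 (if present) in it.
- narrow_1_mid (a point): narrow tall stainless-steel cup: straight round wall, open at the top, outside diameter 32 mm, height 80 mm, wall 2.5 mm, floor 3 mm thick, about 80 g. Point: centre of the cup, half-way up on its axis; z axis along the cup's axis, pointing to the open mouth. May be absent. If present, at the start it stands inside middle_1 (which stands in wide_1), its rim 23 mm above that of middle_1.
- narrow_2_mid (a point): narrow tall stainless-steel cup: straight round wall, open at the top, outside diameter 32 mm, height 80 mm, wall 2.5 mm, floor 3 mm thick, about 80 g. Point: centre of the cup, half-way up on its axis; z axis along the cup's axis, pointing to the open mouth. May be absent. If present, at the start it stands inside wide_2, its rim 43 mm above that of wide_2.
- narrow_3_mid (a point): narrow tall stainless-steel cup: straight round wall, open at the top, outside diameter 32 mm, height 80 mm, wall 2.5 mm, floor 3 mm thick, about 80 g. Point: centre of the cup, half-way up on its axis; z axis along the cup's axis, pointing to the open mouth. May be absent. If present, at the start it stands inside middle_2, its rim 23 mm above that of middle_2.
- corner_wide (a point): reference corner of the row for the wide low cups: point on the tray floor where the end stop meets this row's fence. x axis along the row towards the stop, y axis towards the fence, z up; the row runs from x = 0 to -194 mm. A flat dark strip 60 mm wide (the cups' diameter) lies along the fence. A cup in the corner has its axis at x = y = -30 mm.
- corner_middle (a point): reference corner of the row for the middle-sized cups: point on the tray floor where the end stop meets this row's fence. x axis along the row towards the stop, y axis towards the fence, z up; the row runs from x = 0 to -194 mm. A flat dark strip 46 mm wide (the cups' diameter) lies along the fence. A cup in the corner has its axis at x = y = -23 mm.
- corner_narrow (a point): reference corner of the row for the narrow tall cups: point on the tray floor where the end stop meets this row's fence. x axis along the row towards the stop, y axis towards the fence, z up; the row runs from x = 0 to -194 mm. A flat dark strip 32 mm wide (the cups' diameter) lies along the fence. A cup in the corner has its axis at x = y = -16 mm.
- tray: grey sorting tray, fixed to the bench, 200 mm along its three rows (x), 230 mm across (y); origin at the centre of its underside, floor 6 mm above the bench. The end stop (+x end) and each row's side fence (on its +y side) stand 12 mm above the floor; rows are open at the -x end and at the -y side. 36 mm stay free between cups of neighbouring rows.
- flask: bystander, to be left alone: conical flask with a red-brown stopper, 64 mm wide, 106 mm tall; origin at the centre of its underside.
- beaker: bystander, to be left alone: glass beaker, 56 mm wide, 69 mm tall; origin at the centre of its underside.
- wash_bottle: bystander, to be left alone: white wash bottle with blue cap and bent spout, 65x84 mm, 183 mm tall; origin at the centre of its underside.
- tape: bystander, to be left alone: roll of green tape lying flat, 70 mm wide, 18 mm tall; origin at the centre of its underside.
- weight_box: wooden weight case with its lid open, fixed, between the cups and the tray; 97 mm (x) by 150 mm (y), body 40 mm tall, the open lid at its far side reaching up to about 135 mm: carry over it. Origin at the centre of its underside.

How it is judged:
At the end, for the whole second after the job is handed in: Every cup present stands upright (0.1 rad) on the tray floor (4 mm), at rest, in its size row, within 5 mm of the side fence; in each row the first cup is within 5 mm of the end stop and the others follow with gaps up to about 4 mm, no place left empty (y of wide_1_mid in the frame of corner_wide between -0.035 and -0.026 m and z of wide_1_mid in the frame of corner_wide between 0.016 and 0.024 m and angle between each of wide_1_mid, wide_2_mid, middle_1_mid, middle_2_mid, narrow_1_mid, narrow_2_mid, narrow_3_mid's own z axis and vertical below 0.1 rad and linear speed of each of wide_1, wide_2, middle_1, middle_2, narrow_1, narrow_2, narrow_3 below 0.02 m/s and (x of wide_1_mid in the frame of corner_wide between -0.035 and -0.026 m or x of wide_1_mid in the frame of corner_wide between -0.099 and -0.086 m) and y of wide_2_mid in the frame of corner_wide between -0.035 and -0.026 m and z of wide_2_mid in the frame of corner_wide between 0.016 and 0.024 m and (x of wide_2_mid in the frame of corner_wide between -0.035 and -0.026 m or x of wide_2_mid in the frame of corner_wide between -0.099 and -0.086 m) and (x of wide_1_mid in the frame of corner_wide between -0.035 and -0.026 m or x of wide_2_mid in the frame of corner_wide between -0.035 and -0.026 m) and y of middle_1_mid in the frame of corner_middle between -0.028 and -0.019 m and z of middle_1_mid in the frame of corner_middle between 0.026 and 0.034 m and (x of middle_1_mid in the frame of corner_middle between -0.028 and -0.019 m or x of middle_1_mid in the frame of corner_middle between -0.078 and -0.065 m) and y of middle_2_mid in the frame of corner_middle between -0.028 and -0.019 m and z of middle_2_mid in the frame of corner_middle between 0.026 and 0.034 m and (x of middle_2_mid in the frame of corner_middle between -0.028 and -0.019 m or x of middle_2_mid in the frame of corner_middle between -0.078 and -0.065 m) and (x of middle_1_mid in the frame of corner_middle between -0.028 and -0.019 m or x of middle_2_mid in the frame of corner_middle between -0.028 and -0.019 m) and y of narrow_1_mid in the frame of corner_narrow between -0.021 and -0.012 m and z of narrow_1_mid in the frame of corner_narrow between 0.036 and 0.044 m and (x of narrow_1_mid in the frame of corner_narrow between -0.021 and -0.012 m or x of narrow_1_mid in the frame of corner_narrow between -0.057 and -0.044 m or (x of narrow_1_mid in the frame of corner_narrow between -0.093 and -0.076 m and (horizontal distance between narrow_1_mid and narrow_2_mid below 0.0375 m or horizontal distance between narrow_1_mid and narrow_3_mid below 0.0375 m))) and y of narrow_2_mid in the frame of corner_narrow between -0.021 and -0.012 m and z of narrow_2_mid in the frame of corner_narrow between 0.036 and 0.044 m and (x of narrow_2_mid in the frame of corner_narrow between -0.021 and -0.012 m or x of narrow_2_mid in the frame of corner_narrow between -0.057 and -0.044 m or (x of narrow_2_mid in the frame of corner_narrow between -0.093 and -0.076 m and (horizontal distance between narrow_2_mid and narrow_1_mid below 0.0375 m or horizontal distance between narrow_2_mid and narrow_3_mid below 0.0375 m))) and y of narrow_3_mid in the frame of corner_narrow between -0.021 and -0.012 m and z of narrow_3_mid in the frame of corner_narrow between 0.036 and 0.044 m and (x of narrow_3_mid in the frame of corner_narrow between -0.021 and -0.012 m or x of narrow_3_mid in the frame of corner_narrow between -0.057 and -0.044 m or (x of narrow_3_mid in the frame of corner_narrow between -0.093 and -0.076 m and (horizontal distance between narrow_3_mid and narrow_1_mid below 0.0375 m or horizontal distance between narrow_3_mid and narrow_2_mid below 0.0375 m))) and (x of narrow_1_mid in the frame of corner_narrow between -0.021 and -0.012 m or x of narrow_2_mid in the frame of corner_narrow between -0.021 and -0.012 m or x of narrow_3_mid in the frame of corner_narrow between -0.021 and -0.012 m)); the robot touches nothing.
It fails at once if the flask is pushed away (more than 30 mm) or knocked over (distance of flask from where it was at the start of the episode above 0.03 m or angle between flask's own z axis and vertical above 0.5 rad).
It fails at once if the beaker is pushed away (more than 30 mm) or knocked over (distance of beaker from where it was at the start of the episode above 0.03 m or angle between beaker's own z axis and vertical above 0.5 rad).
It fails at once if the wash bottle is pushed away (more than 30 mm) or knocked over (distance of wash_bottle from where it was at the start of the episode above 0.03 m or angle between wash_bottle's own z axis and vertical above 0.5 rad).
It fails at once if the tape is pushed away (more than 30 mm) or knocked over (distance of tape from where it was at the start of the episode above 0.03 m or angle between tape's own z axis and vertical above 0.5 rad).
Of narrow_1, narrow_2, narrow_3 only 1 to 3 are there at a start; the rules pass over those that are not, and their reading is None.
At some moment in a run one of wide_1, wide_2, middle_1, middle_2 may be knocked a few centimetres aside while the robot is not near it.
It also fails if it takes over 210 s, if anything falls off the work surface, if the arm or the gripper's body presses on something with over 40 N, if the wrist force passes 120 N, or if a joint passes its speed limit or range.

## Working session

There is one attempt and no reset: what is moved stays moved. The work goes in short steps, Python scripts to look and compute and a tool call to move; the robot and the scene stay as the last step left them, time stands still between calls to the robot, and variables do not carry over. Pictures are saved under pics/ and viewed, and the job is handed in when it is done.

Besides the shell and the picture viewer there is one more tool, called after ">>>" in YAML: its name, and indented under it one key for each argument. move_arm: Moves the arm, as the interface text tells. Its arguments: {"type":"object","properties":{"linear":{"type":"array","items":{"type":"array","items":{"type":"number"}}},"twist":{"type":"array","items":{"type":"array","items":{"type":"number"}}},"grip":{"type":"number"},"force":{"type":"number"}},"required":["linear","twist"]}

```bash
ls; mkdir -p pics; cat > h.py <<'E'
from plant import *
import numpy as np, cv2
def cam(n,save=None):
    c=read_camera(n)
    if save: cv2.imwrite('pics/'+save,c['img'])
    return c
def K(c): return np.array([[c['fx'],0,c['cx']],[0,c['fy'],c['cy']],[0,0,1.]])
def ray(c,u,v):
    p=cv2.undistortPoints(np.array([[[u,v]]],float),K(c),np.array(c['dist'],float))[0,0]
    R=cv2.Rodrigues(np.array(c['rvec'],float))[0]; t=np.array(c['tvec'],float).ravel()
    return -R.T@t, R.T@np.array([p[0],p[1],1.])
def atz(c,u,v,z):
    o,d=ray(c,u,v); return o+d*(z-o[2])/d[2]
def proj(c,P):
    return cv2.projectPoints(np.array(P,float).reshape(-1,1,3),np.array(c['rvec'],float),np.array(c['tvec'],float),K(c),np.array(c['dist'],float))[0].reshape(-1,2)
def cloud(c):
    v,u=np.mgrid[0:480,0:640]
    p=cv2.undistortPoints(np.stack([u,v],-1).reshape(-1,1,2).astype(float),K(c),np.array(c['dist'],float)).reshape(480,640,2)
    d=c['depth'].astype(float)
    X=np.dstack([p[...,0]*d,p[...,1]*d,d])
    R=cv2.Rodrigues(np.array(c['rvec'],float))[0]; t=np.array(c['tvec'],float).ravel()
    W=(X-t)@R; W[d==0]=np.nan
    return W
E
python3 - <<'E'
from h import *
for n in ('scene','top','wrist'):
    c=cam(n,n+'0.png'); o,d=ray(c,c['cx'],c['cy']); print(n,o.round(3),d.round(3),c['fx'])
print(get_state())
E
```

```text
pics
scene [-0.266  0.993  0.942] [ 0.521 -0.666 -0.534] 606.2216749758632
top [ 0.502 -0.089  1.242] [ 0.067  0.013 -0.998] 439.1804079653158
wrist [ 0.3   -0.608  0.373] [-0.254 -0.092 -0.963] 338.90271620346545
{'time': 0.15, 'qpos': array([-1.36502236e+00,  2.87026735e-01,  1.57785254e+00, -1.60717301e-05,
        1.27860919e+00, -1.50003060e-01]), 'dq': array([ 0.00151064, -0.00140806, -0.00511185,  0.00012754,  0.00067513,
        0.00082007]), 'joint_efforts': array([ 2.00685659e-03, -4.06600106e+01, -2.93141288e+01, -7.61655451e-05,
        3.92846268e-03,  1.75020073e-06]), 'eef_pos': array([ 0.2350334 , -0.63222187,  0.23821547]), 'tcp_rot': array([ 9.84218665e-01,  1.76954008e-01, -3.41194610e-05, -9.47323441e-04]), 'contact_force': array([-4.22397803e-01, -1.37505785e-01,  3.24677476e-04]), 'wrist_torque': array([-0.02241505,  0.05605557, -0.00304822]), 'opening': 0.9946236802293545}
```

View pics/top0.png

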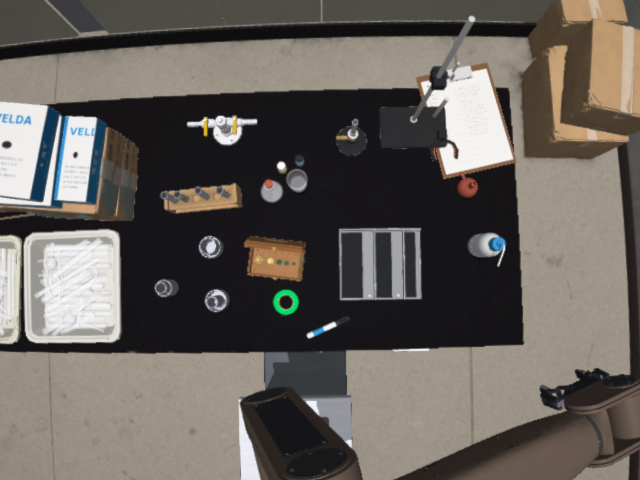

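View pics/scene0.png

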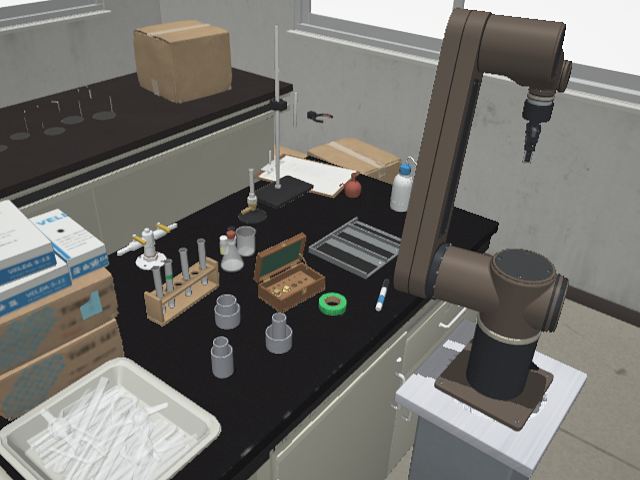

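View pics/wrist0.png

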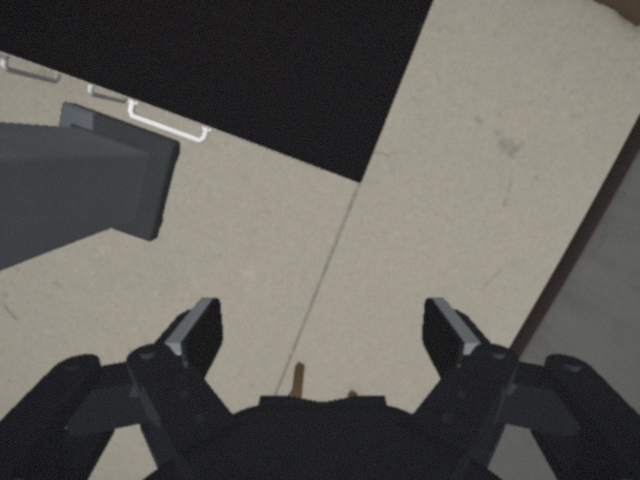

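Top view: three stacks at about (210,246), (217,300) and (166,288); tray at (380,264); weight box at (276,258). I'll take enlarged crops next.

```bash
python3 - <<'E'
from h import *
t=cv2.imread('pics/top0.png'); s=cv2.imread('pics/scene0.png')
cv2.imwrite('pics/t_c.png',cv2.resize(t[220:330,150:250],None,fx=6,fy=5.4,interpolation=cv2.INTER_CUBIC))
cv2.imwrite('pics/t_t.png',cv2.resize(t[220:310,330:430],None,fx=6,fy=6,interpolation=cv2.INTER_CUBIC))
cv2.imwrite('pics/s_c.png',cv2.resize(s[280:390,190:320],None,fx=5,fy=5,interpolation=cv2.INTER_CUBIC))
cv2.imwrite('pics/s_t.png',cv2.resize(s[210:285,300:410],None,fx=7,fy=7,interpolation=cv2.INTER_CUBIC))
E
```

```text
(no output)
```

View pics/t_c.png

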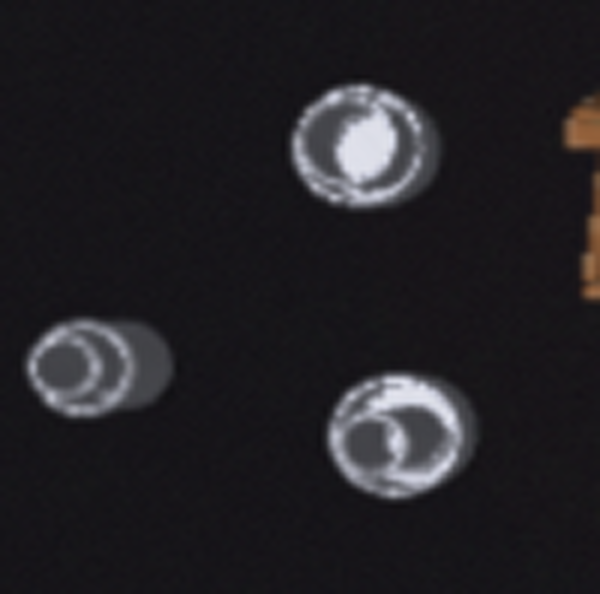

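View pics/t_t.png

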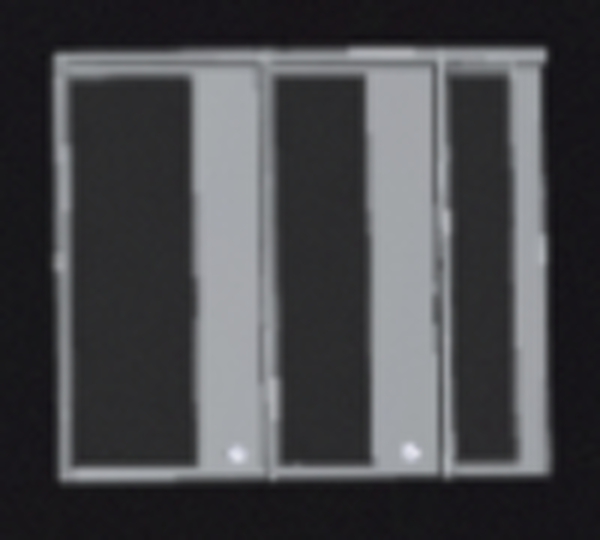

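View pics/s_c.png

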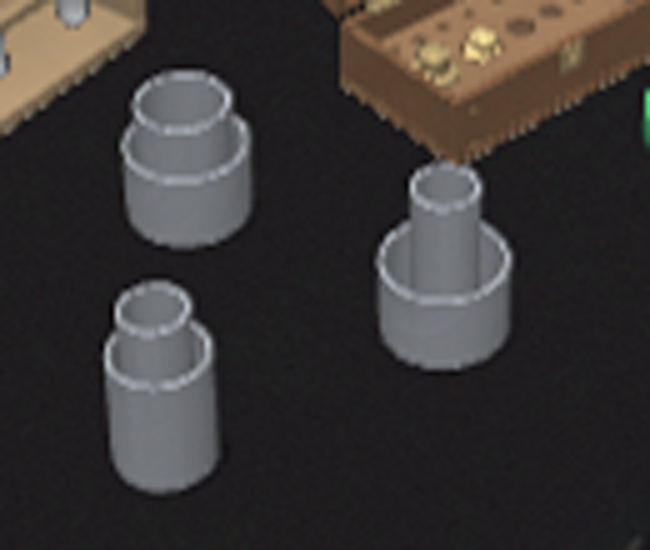

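View pics/s_t.png

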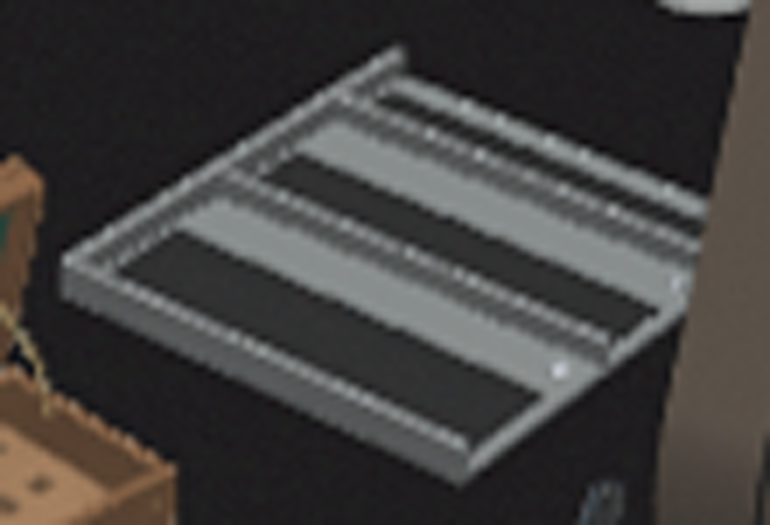

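```bash
cat >> h.py <<'E'
from scipy.optimize import least_squares
def rimfit(c,xy,z,r,win=0.05,tol=0.006,w=None):
    """fit circle of known outer radius to outer+wall points near height z"""
    W=cloud(c) if w is None else w
    m=(abs(W[...,2]-z)<tol)&(np.hypot(W[...,0]-xy[0],W[...,1]-xy[1])<win)
    P=W[m][:,:2]
    f=lambda q: np.hypot(P[:,0]-q[0],P[:,1]-q[1])-(r-0.00125)
    s=least_squares(f,xy,loss='soft_l1',f_scale=0.001)
    return s.x,len(P),np.median(abs(s.fun))
E
python3 - <<'E'
from h import *
for n in('top','scene'):
    c=cam(n); W=cloud(c)
    if n=='top':
        C={k:atz(c,*p,z)[:2] for k,p,z in [('m1',(150+357/6,220+146/5.4),.063),('w2',(150+395/6,220+436/5.4),.04),('n2',(150+368/6,220+442/5.4),.083),('m2',(150+80/6,220+368/5.4),.06),('n3',(150+65/6,220+368/5.4),.083)]}
    else:
        print({k:atz(c,190+p[0]/5,280+p[1]/5,z)[:2].round(4) for k,p,z in [('m1',(183,101),.063),('w1',(185,146),.04),('w2',(445,262),.04),('n2',(445,187),.083),('m2',(158,353),.06),('n3',(153,308),.083)]})
    print(n,{k:v.round(4) for k,v in C.items()})
    for k,z,r in [('m1',.063,.023),('w1',.04,.03),('w2',.04,.03),('n2',.083,.016),('m2',.06,.023),('n3',.083,.016)]:
        q=C['m1' if k=='w1' else k]
        x,l,e=rimfit(c,q,z,r,win=r+.012,w=W,tol=.005); print(k,x.round(4),l,e.round(4))
    # tray
    m=(W[...,2]>0.003)&(W[...,2]<.03)&(W[...,0]>.3)&(W[...,0]<.62)&(W[...,1]>-.4)&(W[...,1]<.0)
    P=W[m]; print('tray',P.min(0).round(3),P.max(0).round(3))
    if n=='top':
        for p in [(55,52),(547,52),(60,480),(550,475)]: print(p, atz(c,330+p[0]/6,220+p[1]/6,.018).round(4), atz(c,330+p[0]/6,220+p[1]/6,.006).round(4))
        for p in [(70,76),(190,76),(275,76),(366,76),(447,74),(511,74),(72,465),(198,465),(280,465),(375,465),(456,462),(520,462)]: print('strip',p, atz(c,330+p[0]/6,220+p[1]/6,.0065).round(4))
E
```

```text
top {'m1': array([0.5783, 0.2177]), 'w2': array([0.4315, 0.2075]), 'n2': array([0.4313, 0.209 ]), 'm2': array([0.469, 0.348]), 'n3': array([0.4697, 0.3464])}
m1 [0.583  0.2243] 46 0.0008
w1 [0.5817 0.2246] 89 0.0013
w2 [0.4322 0.209 ] 80 0.0009
n2 [0.4305 0.2094] 33 0.0007
m2 [0.4701 0.3492] 56 0.002
n3 [0.4702 0.3481] 25 0.001
tray [ 0.3   -0.399  0.003] [ 0.62 -0.    0.03]
(55, 52) [ 0.6242 -0.1369  0.018 ] [ 0.6254 -0.1374  0.006 ]
(547, 52) [ 0.6188 -0.3673  0.018 ] [ 0.62  -0.37   0.006]
(60, 480) [ 0.4255 -0.1341  0.018 ] [ 0.4247 -0.1346  0.006 ]
(550, 475) [ 0.4219 -0.3615  0.018 ] [ 0.4212 -0.3642  0.006 ]
strip (70, 76) [ 0.6138 -0.1441  0.0065]
strip (190, 76) [ 0.6125 -0.2006  0.0065]
strip (275, 76) [ 0.6115 -0.2407  0.0065]
strip (366, 76) [ 0.6105 -0.2836  0.0065]
strip (447, 74) [ 0.6106 -0.322   0.0065]
strip (511, 74) [ 0.6099 -0.3524  0.0065]
strip (72, 465) [ 0.4316 -0.1403  0.0065]
strip (198, 465) [ 0.4302 -0.1991  0.0065]
strip (280, 465) [ 0.4292 -0.2375  0.0065]
strip (375, 465) [ 0.4281 -0.2819  0.0065]
strip (456, 462) [ 0.4285 -0.32    0.0065]
strip (520, 462) [ 0.4277 -0.3501  0.0065]
{'m1': array([0.5806, 0.2247]), 'w1': array([0.5773, 0.2282]), 'w2': array([0.429 , 0.2114]), 'n2': array([0.4291, 0.2109]), 'm2': array([0.4677, 0.3507]), 'n3': array([0.47  , 0.3495])}
scene {'m1': array([0.5783, 0.2177]), 'w2': array([0.4315, 0.2075]), 'n2': array([0.4313, 0.209 ]), 'm2': array([0.469, 0.348]), 'n3': array([0.4697, 0.3464])}
m1 [0.5807 0.2274] 96 0.001
w1 [0.5794 0.227 ] 183 0.0034
w2 [0.4325 0.2099] 152 0.0023
n2 [0.4295 0.2125] 75 0.001
m2 [0.4699 0.3506] 145 0.0026
n3 [0.4695 0.3513] 89 0.0011
tray [ 0.301 -0.398  0.003] [ 0.62 -0.    0.03]
```

```bash
python3 - <<'E'
import plant; print([n for n in dir(plant) if not n.startswith('_')]); print(getattr(plant,'tips_ahead',None))
from h import *
c=cam('top')
print(atz(c,490,245,.0).round(3), [atz(c,*p,0.09).round(3) for p in [(245,237),(305,240),(303,280),(270,190),(297,182),(286,302)]])
E
```

```text
['Unreachable', 'get_state', 'read_camera', 'sign_off', 'tips_ahead']
0.008
[ 0.569 -0.569  0.   ] [array([0.601, 0.115, 0.09 ]), array([ 0.589, -0.043,  0.09 ]), array([ 0.484, -0.036,  0.09 ]), array([0.725, 0.047, 0.09 ]), array([ 0.745, -0.025,  0.09 ]), array([0.428, 0.01 , 0.09 ])]
```

>>> move_arm:
  linear:
    - [0.026,0.0315,0.003]
    - [0.026,0.0315,0.003]
    - [0.026,0.0315,0.003]
    - [0.026,0.0315,0.003]
    - [0.026,0.0315,0.003]
    - [0.026,0.0315,0.003]
    - [0.026,0.0315,0.003]
    - [0.026,0.0315,0.003]
    - [0.026,0.0315,0.003]
    - [0.026,0.0315,0.003]
    - [0,0,0]
  twist:
    - [0,0,-7]
    - [0,0,-7]
    - [0,0,-7]
    - [0,0,-0.5]
    - [0,0,0]
    - [0,0,0]
    - [0,0,0]
    - [0,0,0]
    - [0,0,0]
    - [0,0,0]
    - [0,0,0]

```text
time: 1.22
eef_pos: [0.496, -0.3082, 0.2685]
tcp_rot: [1.0, -0.018, 0.001, -0.001]
contact_force: [0.2, 0.4, 0.4]
opening: 1.0
```

```bash
python3 - <<'E'
from h import *
c=cam('wrist','w1.png')
import pickle; pickle.dump(c,open('w1.pkl','wb'))
E
```

```text
(no output)
```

View pics/w1.png

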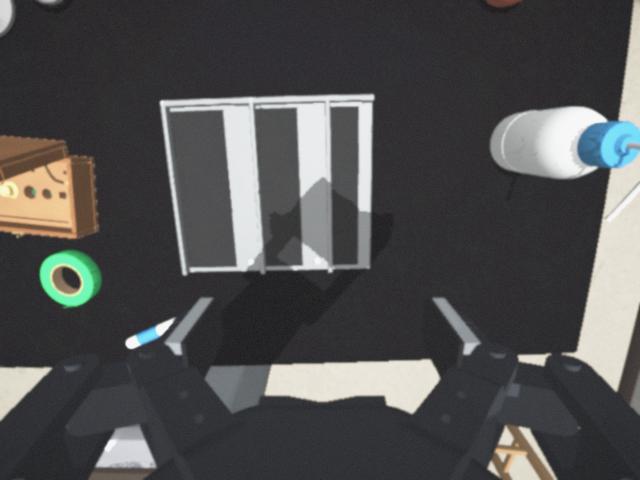

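Wrist view: tray spans about (162,100)–(372,272), slightly turned. I'll enlarge it to read the strip corners.

```bash
python3 - <<'E'
from h import *
t=cv2.imread('pics/w1.png')
cv2.imwrite('pics/w1c.png',cv2.resize(t[85:285,150:390],None,fx=3.3,fy=3,interpolation=cv2.INTER_CUBIC)[:600,:800])
E
```

```text
(no output)
```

View pics/w1c.png

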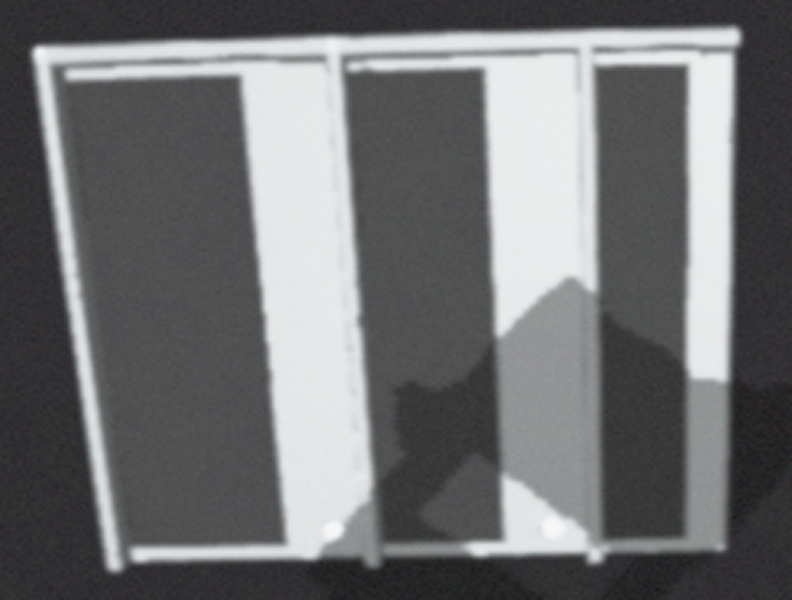

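```bash
python3 - <<'E'
from h import *
import pickle; c=pickle.load(open('w1.pkl','rb'))
I=np.array([(33,47),(740,30),(242,76),(287,545),(485,68),(503,542),(689,66),(685,538),(727,550),(107,571)],float)
I=I/[3.3,3]+[150,85]
def model(q):
    x,y,a,xt,xb=q[:5]
    M=np.array([(.1,.115,.018),(.1,-.115,.018),(xt,.049,.0065),(xb,.049,.0065),(xt,-.033,.0065),(xb,-.033,.0065),(xt,-.101,.0065),(xb,-.101,.0065),(-.1,-.115,.006),(-.1,.115,.018)])
    ca,sa=np.cos(a),np.sin(a)
    return np.c_[x+ca*M[:,0]-sa*M[:,1], y+sa*M[:,0]+ca*M[:,1], M[:,2]]
s=least_squares(lambda q:(proj(c,model(q))-I).ravel(),[.522,-.25,-.015,.09,-.09],loss='soft_l1')
print(s.x.round(4)); print(s.fun.reshape(-1,2).round(2))
x,y,a=s.x[:3]; R=np.array([[np.cos(a),-np.sin(a)],[np.sin(a),np.cos(a)]])
for n,cy,r in [('wide',.109,.03),('middle',.013,.023),('narrow',-.069,.016)]:
    for k in range(2): print(n,k,(R@[.094-r-2*r*k,cy-r]+[x,y]).round(4))
# same with top
c=cam('top')
I=np.array([(55,52),(547,52),(190,76),(198,465),(366,76),(375,465),(511,74),(520,462),(550,475),(60,480)])/6+[330,220]
s=least_squares(lambda q:(proj(c,model(q))-I).ravel(),[.522,-.25,-.015,.09,-.09],loss='soft_l1')
print(s.x.round(4)); print(s.fun.reshape(-1,2).round(2))
E
```

```text
[ 0.5221 -0.2499 -0.0167  0.0892 -0.0936]
[[-0.9  -0.03]
 [-0.56 -0.46]
 [ 0.19 -0.2 ]
 [ 0.22 -0.04]
 [ 0.52  0.39]
 [ 0.68 -0.17]
 [ 0.51 -0.2 ]
 [ 0.53  0.17]
 [-1.03  0.68]
 [-0.5   0.17]]
wide 0 [ 0.5874 -0.172 ]
wide 1 [ 0.5274 -0.171 ]
middle 0 [ 0.5929 -0.2611]
middle 1 [ 0.5469 -0.2604]
narrow 0 [ 0.5986 -0.3362]
narrow 1 [ 0.5666 -0.3357]
[ 0.5225 -0.2501 -0.0156  0.0889 -0.0934]
[[-0.09 -0.03]
 [-0.25 -0.64]
 [ 0.67  0.09]
 [ 0.18  0.12]
 [ 0.3  -0.13]
 [-0.12 -0.17]
 [ 0.04  0.02]
 [-0.18  0.05]
 [-0.24  0.17]
 [-0.2   0.43]]
```

>>> move_arm:
  linear:
    - [-0.005,0.0395,0]
    - [-0.005,0.0395,0]
    - [-0.005,0.0395,0]
    - [-0.005,0.0395,0]
    - [-0.005,0.0395,0]
    - [-0.005,0.0395,0]
    - [-0.005,0.0395,0]
    - [-0.005,0.0395,0]
    - [-0.005,0.0395,0]
    - [-0.005,0.0395,0]
    - [-0.005,0.0395,0]
    - [-0.005,0.0395,0]
    - [-0.005,0.0395,0]
    - [0,0,0]
  twist:
    - [0,0,1]
    - [0,0,0]
    - [0,0,0]
    - [0,0,0]
    - [0,0,0]
    - [0,0,0]
    - [0,0,0]
    - [0,0,0]
    - [0,0,0]
    - [0,0,0]
    - [0,0,0]
    - [0,0,0]
    - [0,0,0]
    - [0,0,0]

```text
time: 2.48
eef_pos: [0.4183, 0.2, 0.2651]
tcp_rot: [1.0, -0.03, -0.0, 0.003]
contact_force: [-0.4, -0.8, -0.6]
opening: 1.0
```

```bash
python3 - <<'E'
from h import *
c=cam('wrist','w2.png')
W=cloud(c)
for k,q,z,r in [('w2',(.4315,.2095),.04,.03),('n2',(.4305,.2105),.083,.016),('m1',(.581,.226),.063,.023),('w1',(.581,.226),.04,.03),('m2',(.47,.35),.06,.023),('n3',(.47,.35),.083,.016)]:
    print(k,*rimfit(c,q,z,r,win=r+.012,w=W,tol=.004))
E
```

```text
w2 [0.43198004 0.20795117] 482 0.000757551216784693
n2 [0.43030011 0.20844278] 279 0.0006164567399791192
m1 [0.58074327 0.22371625] 561 0.0007048674650016983
w1 [0.57945153 0.22397924] 622 0.0010400336273899188
m2 [0.46899508 0.34796748] 509 0.001242551919499655
n3 [0.47030415 0.34793545] 358 0.0006508433264240535
```

View pics/w2.png

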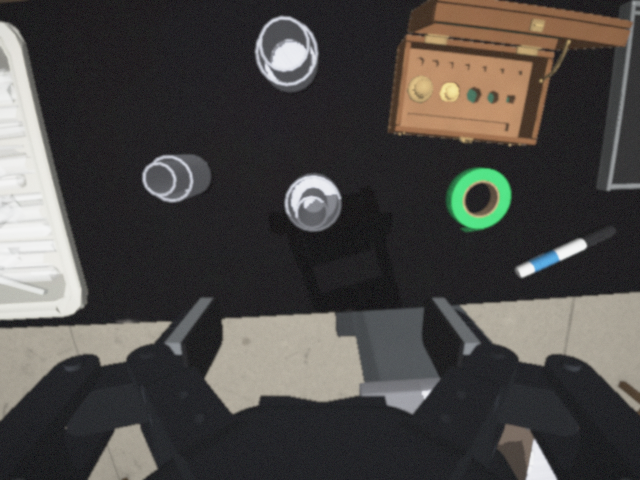

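>>> move_arm:
  linear:
    - [0.012,0.0086,0]
    - [0,0,-0.04]
    - [0,0,-0.04]
    - [0,0,-0.04]
    - [0,0,-0.04]
    - [0,0,-0.03]
    - [0,0,0]
  twist:
    - [0,0,2.3]
    - [0,0,0]
    - [0,0,0]
    - [0,0,0]
    - [0,0,0]
    - [0,0,0]
    - [0,0,0]

```text
time: 3.12
eef_pos: [0.4379, 0.1946, 0.0736]
tcp_rot: [1.0, -0.016, 0.007, 0.005]
contact_force: [-0.6, -0.6, -0.1]
opening: 1.001
```

```bash
cat >> h.py <<'E'
from scipy.spatial.transform import Rotation as Ro
def go(x,y,z,yaw=-0.016):
    """remaining shift and twist to target; yaw= tray yaw"""
    s=get_state(); 
    ph=yaw/2
    T=Ro.from_quat([np.cos(ph),np.sin(ph),0,0]); q=Ro.from_quat(s['tcp_rot'])
    print('t',round(s['time'],2),'d',(np.array([x,y,z])-s['eef_pos']).round(4),'tw',np.degrees((T*q.inv()).as_rotvec()).round(2),'F',s['contact_force'].round(1),'op',round(s['opening'],3),'q6',s['qpos'].round(2))
E
python3 -c "
from h import *
go(.4303,.2086,.061)"
```

```text
t 3.12 d [-0.0076  0.014  -0.0126] tw [0.59 0.84 0.97] F [-0.6 -0.6 -0.1] op 1.001 q6 [ 0.21  0.06  2.17 -0.02  0.9   1.83]
```

>>> move_arm:
  linear:
    - [-0.0076,0.014,0]
    - [0,0,0]
    - [0,0,-0.012]
    - [0,0,0]
  twist:
    - [0.6,0.8,1]
    - [0,0,0]
    - [0,0,0]
    - [0,0,0]

```text
time: 3.45
eef_pos: [0.4336, 0.2059, 0.0643]
tcp_rot: [1.0, -0.011, 0.001, -0.001]
contact_force: [0.1, -0.1, 0.0]
opening: 1.0
```

```bash
python3 -c "
from h import *
go(.4303,.2086,.061)"
```

```text
t 3.45 d [-0.0033  0.0027 -0.0033] tw [-0.06  0.17  0.29] F [ 0.1 -0.1  0. ] op 1.0 q6 [0.23 0.08 2.17 0.   0.89 1.82]
```

>>> move_arm:
  linear:
    - [-0.0045,0.0035,-0.004]
    - [0,0,0]
  twist:
    - [0,0.1,0.3]
    - [0,0,0]

```text
time: 3.62
eef_pos: [0.4312, 0.21, 0.0627]
tcp_rot: [1.0, -0.008, 0.003, -0.001]
contact_force: [-1.2, 0.5, -0.1]
opening: 0.999
```

>>> move_arm:
  linear:
    - [0,0,0]
    - [0,0,0]
    - [0,0,0]
    - [0,0,0]
    - [0,0,0]
    - [0,0,0]
    - [0,0,0]
    - [0,0,0]
  twist:
    - [0,0,0]
    - [0,0,0]
    - [0,0,0]
    - [0,0,0]
    - [0,0,0]
    - [0,0,0]
    - [0,0,0]
    - [0,0,0]
  grip: 0.2
  force: 40

```text
time: 4.28
eef_pos: [0.4331, 0.2111, 0.0656]
tcp_rot: [1.0, -0.007, 0.006, -0.002]
contact_force: [0.2, 0.5, 1.1]
opening: 0.365
```

```bash
python3 -c "
from h import *
go(.4303,.2086,.061)"
```

```text
t 4.28 d [-0.0028 -0.0025 -0.0046] tw [-0.21  0.73 -0.12] F [0.2 0.5 1.1] op 0.365 q6 [0.24 0.08 2.17 0.   0.88 1.83]
```

>>> move_arm:
  linear:
    - [0,0,0.015]
    - [0,0,0.03]
    - [0,0,0.04]
    - [0,0,0.04]
    - [0,0,0.04]
    - [0,0,0.02]
    - [0,0,0]
  twist:
    - [0,0,0]
    - [0,0.3,0]
    - [0,0.3,0]
    - [0,0,0]
    - [0,0,0]
    - [0,0,0]
    - [0,0,0]

```text
time: 4.87
eef_pos: [0.4258, 0.2091, 0.253]
tcp_rot: [1.0, -0.007, -0.006, -0.0]
contact_force: [0.6, 0.1, -0.5]
opening: 0.367
```

```bash
python3 -c "
from h import *
go(.57,-.34,.25)
c=cam('wrist','w3.png')"
```

```text
t 4.87 d [ 0.1442 -0.5491 -0.003 ] tw [-0.01 -0.72 -0.09] F [ 0.6  0.1 -0.5] op 0.367 q6 [ 0.24 -0.17  2.03  0.    1.3   1.82]
```

View pics/w3.png

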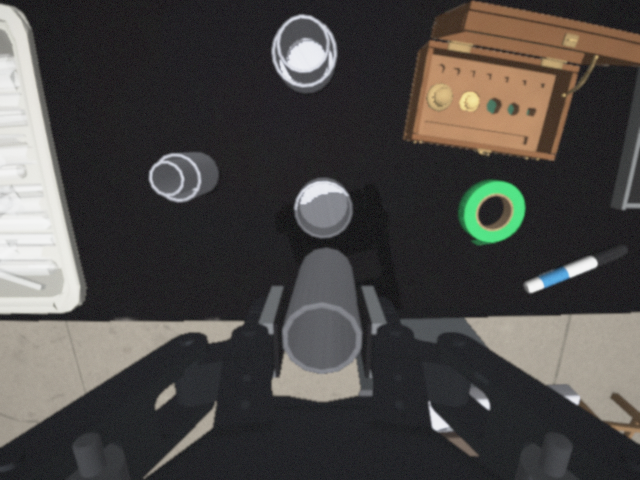

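>>> move_arm:
  linear:
    - [0.0106,-0.037,0]
    - [0.0106,-0.037,0]
    - [0.0106,-0.037,0]
    - [0.0106,-0.037,0]
    - [0.0106,-0.037,0]
    - [0.0106,-0.037,0]
    - [0.0106,-0.037,0]
    - [0.0106,-0.037,0]
    - [0.0106,-0.037,0]
    - [0.0106,-0.037,0]
    - [0.0106,-0.037,0]
    - [0.0106,-0.037,0]
    - [0.0106,-0.037,0]
    - [0.0106,-0.037,0]
    - [0.0106,-0.037,0]
    - [0,0,0]
  twist:
    - [0,-0.7,0]
    - [0,0,0]
    - [0,0,0]
    - [0,0,0]
    - [0,0,0]
    - [0,0,0]
    - [0,0,0]
    - [0,0,0]
    - [0,0,0]
    - [0,0,0]
    - [0,0,0]
    - [0,0,0]
    - [0,0,0]
    - [0,0,0]
    - [0,0,0]
    - [0,0,0]

```text
time: 6.25
eef_pos: [0.5653, -0.3642, 0.196]
tcp_rot: [0.999, -0.003, -0.033, -0.016]
contact_force: [0.6, 0.8, -0.1]
opening: 0.366
```

```bash
python3 -c "
from h import *
go(.587,-.345,.10)"
```

```text
t 6.25 d [ 0.0217  0.0192 -0.096 ] tw [-1.87 -3.74 -0.55] F [ 0.6  0.8 -0.1] op 0.366 q6 [-0.72  0.35  1.57 -0.02  1.28  0.87]
```

>>> move_arm:
  linear:
    - [0.012,0.01,0]
    - [0.009,0.009,0]
    - [0,0,-0.03]
    - [0,0,-0.03]
    - [0,0,-0.03]
    - [0,0,0]
  twist:
    - [-1,-2,-0.6]
    - [-0.9,-1.8,0]
    - [0,0,0]
    - [0,0,0]
    - [0,0,0]
    - [0,0,0]

```text
time: 6.75
eef_pos: [0.5789, -0.3419, 0.0815]
tcp_rot: [1.0, -0.012, -0.008, -0.008]
contact_force: [-2.2, 1.9, -2.8]
opening: 0.364
```

```bash
python3 -c "
from h import *
go(.587,-.345,.075)"
```

```text
t 6.75 d [ 0.0081 -0.0031 -0.0065] tw [-0.91 -0.93  0.48] F [-2.2  1.9 -2.8] op 0.364 q6 [-0.68  0.45  1.67  0.    1.04  0.91]
```

>>> move_arm:
  linear:
    - [0.006,-0.004,0]
    - [0,0,0]
  twist:
    - [-0.9,-0.9,0.5]
    - [0,0,0]

```text
time: 6.92
eef_pos: [0.5825, -0.3435, 0.0761]
tcp_rot: [1.0, -0.007, -0.004, -0.003]
contact_force: [-0.4, 0.2, -1.2]
opening: 0.366
```

```bash
python3 -c "
from h import *
go(.587,-.345,.070)"
```

```text
t 6.92 d [ 0.0045 -0.0015 -0.0061] tw [-0.31 -0.41 -0.08] F [-0.4  0.2 -1.2] op 0.366 q6 [-0.68  0.46  1.67 -0.    1.02  0.9 ]
```

>>> move_arm:
  linear:
    - [0,0,-0.003]
    - [0,0,-0.003]
    - [0,0,0]
  twist:
    - [-0.3,-0.4,0]
    - [0,0,0]
    - [0,0,0]

```text
time: 7.17
eef_pos: [0.584, -0.3442, 0.0727]
tcp_rot: [1.0, -0.007, 0.002, 0.002]
contact_force: [-0.0, -0.8, -0.8]
opening: 0.365
```

```bash
python3 -c "
from h import *
go(.587,-.345,.070)"
```

```text
t 7.17 d [ 0.003  -0.0008 -0.0027] tw [ 0.19  0.24 -0.11] F [-0.  -0.8 -0.8] op 0.365 q6 [-0.68  0.46  1.68  0.    1.    0.9 ]
```

>>> move_arm:
  linear:
    - [0,0,-0.003]
    - [0,0,-0.001]
    - [0,0,0]
  twist:
    - [0.1,0.2,0]
    - [0,0,0]
    - [0,0,0]

```text
time: 7.42
eef_pos: [0.5859, -0.3458, 0.0725]
tcp_rot: [1.0, -0.007, 0.003, 0.003]
contact_force: [-0.1, -0.2, -0.5]
opening: 0.364
```

>>> move_arm:
  linear:
    - [0.004,0,0]
    - [0.004,0,0]
    - [0,0,0]
  twist:
    - [0,0,0]
    - [0,0,0]
    - [0,0,0]

```text
time: 7.67
eef_pos: [0.5953, -0.3465, 0.0741]
tcp_rot: [1.0, -0.007, 0.004, 0.004]
contact_force: [-0.5, -0.7, -1.0]
opening: 0.368
```

>>> move_arm:
  linear:
    - [0,0.004,0]
    - [0,0.003,0]
    - [0,0,0]
  twist:
    - [0,0,0]
    - [0,0,0]
    - [0,0,0]

```text
time: 7.92
eef_pos: [0.5959, -0.3391, 0.0743]
tcp_rot: [1.0, -0.007, 0.004, 0.004]
contact_force: [-0.0, -0.5, -0.5]
opening: 0.363
```

```bash
python3 -c "
from h import *
go(.5986,-.3362,.0686)"
```

```text
t 7.92 d [ 0.0027  0.0029 -0.0057] tw [ 0.44  0.48 -0.09] F [-0.  -0.5 -0.5] op 0.363 q6 [-0.66  0.47  1.66 -0.    1.    0.92]
```

>>> move_arm:
  linear:
    - [0,0,-0.004]
    - [0,0,-0.004]
    - [0,0,-0.002]
  twist:
    - [0.4,0.4,0]
    - [0.1,0.1,0]
    - [0,0,0]

```text
time: 8.17
eef_pos: [0.5975, -0.3394, 0.0685]
tcp_rot: [1.0, -0.007, 0.001, -0.0]
contact_force: [-2.8, 3.0, 12.1]
opening: 0.363
```

```bash
python3 -c "
from h import *
go(.5986,-.3362,.0686)"
```

```text
t 8.17 d [0.0011 0.0032 0.0001] tw [-0.04  0.07 -0.13] F [-2.8  3.  12.1] op 0.363 q6 [-0.66  0.48  1.65  0.    1.01  0.92]
```

>>> move_arm:
  linear:
    - [0,0.003,0.001]
    - [0.002,0.003,0]
    - [0.002,0,0]
  twist:
    - [0,0,0]
    - [0,0,0]
    - [0,0,0]

```text
time: 8.42
eef_pos: [0.6015, -0.334, 0.07]
tcp_rot: [1.0, -0.007, 0.001, 0.0]
contact_force: [-0.7, -1.2, 0.0]
opening: 0.368
```

```bash
python3 -c "
from h import *
go(.5986,-.3362,.0686)"
```

```text
t 8.42 d [-0.0029 -0.0022 -0.0014] tw [ 0.05  0.06 -0.12] F [-0.7 -1.2  0. ] op 0.368 q6 [-0.65  0.48  1.65 -0.    1.01  0.93]
```

>>> move_arm:
  linear:
    - [0.002,0.002,0]
    - [0.002,0.002,0]
  twist:
    - [0,0,0]
    - [0,0,0]

```text
time: 8.58
eef_pos: [0.6045, -0.3333, 0.07]
tcp_rot: [1.0, -0.006, -0.001, 0.004]
contact_force: [-4.3, -5.7, 1.5]
opening: 0.36
```

```bash
python3 -c "
from h import *
go(.5986,-.3362,.0686)"
```

```text
t 8.58 d [-0.0059 -0.0029 -0.0014] tw [ 0.49 -0.13 -0.28] F [-4.3 -5.7  1.5] op 0.36 q6 [-0.65  0.49  1.64 -0.01  1.01  0.94]
```

>>> move_arm:
  linear:
    - [0,0,0]
    - [0,0,0]
    - [0,0,0]
    - [0,0,0]
    - [0,0,0.003]
    - [0,0,0.02]
    - [0,0,0.04]
    - [0,0,0.04]
    - [0,0,0.04]
    - [0,0,0]
  twist:
    - [0,0,0]
    - [0,0,0]
    - [0,0,0]
    - [0,0,0]
    - [0,0,0]
    - [0,0,0]
    - [0,0,0]
    - [0,0,0]
    - [0,0,0]
    - [0,0,0]
  grip: 0.75

```text
time: 9.42
eef_pos: [0.6015, -0.3272, 0.2117]
tcp_rot: [1.0, -0.006, -0.006, -0.002]
contact_force: [1.2, -0.1, 1.6]
opening: 0.75
```

```bash
cat >> h.py <<'E'
TX,TY,TA=.5223,-.25,-.016
CY={'w':.109,'m':.013,'n':-.069}
def inrow(p,row):
    ca,sa=np.cos(TA),np.sin(TA); d=np.array(p[:2])-[TX,TY]
    return np.array([ca*d[0]+sa*d[1]-.094, -sa*d[0]+ca*d[1]-CY[row]])
E
python3 -c "
from h import *
go(.47,.10,.25)
c=cam('wrist','w4.png'); x=rimfit(c,(.5986,-.3362),.086,.016,win=.028,tol=.004); print(x, inrow(x[0],'n'))
c=cam('top'); x=rimfit(c,(.5986,-.3362),.086,.016,win=.028,tol=.004); print(x, inrow(x[0],'n'))
"
```

```text
t 9.42 d [-0.1315  0.4272  0.0383] tw [-0.29 -0.63 -0.23] F [ 1.2 -0.1  1.6] op 0.75 q6 [-0.65  0.33  1.57 -0.    1.25  0.94]
(array([ 0.59895056, -0.33640728]), 403, np.float64(0.0006356981803829209)) [-0.01597679 -0.01616986]
(array([ 0.5986, -0.3362]), 0, np.float64(nan)) [-0.01633063 -0.01596822]
  return _methods._mean(a, axis=axis, dtype=dtype,
  ret = ret.dtype.type(ret / rcount)
```

View pics/w4.png

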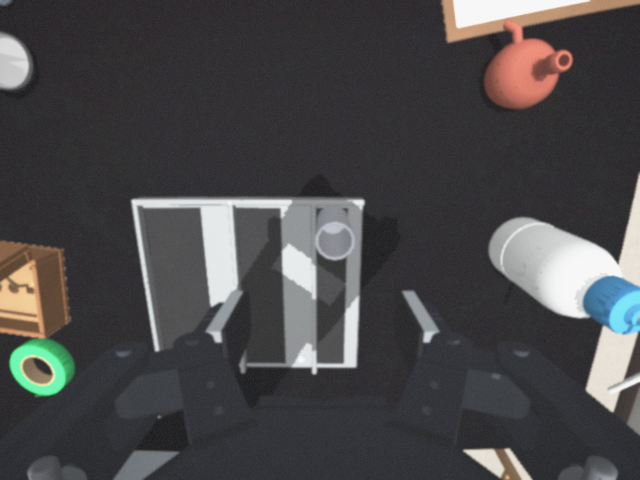

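>>> move_arm:
  linear:
    - [-0.0073,0.0375,0.005]
    - [-0.0073,0.0375,0.005]
    - [-0.0073,0.0375,0.005]
    - [-0.0073,0.0375,0.005]
    - [-0.0073,0.0375,0.005]
    - [-0.0073,0.0375,0.005]
    - [-0.0073,0.0375,0.003]
    - [-0.0073,0.0375,0.003]
    - [-0.0073,0.0375,0.003]
    - [-0.0073,0.0375,0.003]
    - [-0.0073,0.0375,0.003]
    - [-0.0073,0.0375,0.003]
    - [-0.0073,0.0375,0.003]
    - [-0.0073,0.0375,0.003]
    - [-0.0073,0.0375,0]
    - [-0.0073,0.0375,0]
    - [-0.0073,0.0375,0]
    - [0,0,0]
    - [0,0,0]
  twist:
    - [0,0,0]
    - [0,0,0]
    - [0,0,0]
    - [0,0,0]
    - [0,0,0]
    - [0,0,0]
    - [0,0,0]
    - [0,0,0]
    - [0,0,0]
    - [0,0,0]
    - [0,0,0]
    - [0,0,0]
    - [0,0,0]
    - [0,0,0]
    - [0,0,0]
    - [0,0,0]
    - [0,0,0]
    - [0,0,0]
    - [0,0,0]
  grip: 1

```text
time: 11.1
eef_pos: [0.4421, 0.3414, 0.219]
tcp_rot: [0.999, -0.009, -0.04, -0.01]
contact_force: [-0.5, 0.1, -0.4]
opening: 1.002
```

```bash
python3 -c "
from h import *
go(.4703,.3479,.13)
c=cam('wrist','w5.png'); W=cloud(c)
for q,z,r in [((.4703,.348),.083,.016),((.469,.348),.06,.023)]: print(rimfit(c,q,z,r,win=r+.012,tol=.004,w=W))
"
```

```text
t 11.1 d [ 0.0282  0.0065 -0.089 ] tw [-1.2  -4.61  0.15] F [-0.5  0.1 -0.4] op 1.002 q6 [0.45 0.08 1.86 0.06 1.27 2.02]
(array([0.47077849, 0.34803788]), 412, np.float64(0.0006464361090500548))
(array([0.46938946, 0.348042  ]), 618, np.float64(0.0007800277844705345))
```

>>> move_arm:
  linear:
    - [0.016,0.004,0]
    - [0.014,0.003,0]
    - [0,0,0]
    - [0,0,-0.03]
    - [0,0,-0.03]
    - [0,0,-0.03]
    - [0,0,0]
  twist:
    - [-0.6,-2.3,0.2]
    - [-0.6,-2.3,0]
    - [0,0,0]
    - [0,0,0]
    - [0,0,0]
    - [0,0,0]
    - [0,0,0]

```text
time: 11.73
eef_pos: [0.4729, 0.3395, 0.123]
tcp_rot: [1.0, -0.013, -0.003, 0.002]
contact_force: [-1.2, -1.3, -1.5]
opening: 1.001
```

```bash
python3 -c "
from h import *
go(.4708,.348,.073)"
```

```text
t 11.73 d [-0.0021  0.0085 -0.05  ] tw [ 0.18 -0.33  0.6 ] F [-1.2 -1.3 -1.5] op 1.001 q6 [ 0.45  0.21  1.89 -0.    1.04  2.05]
```

>>> move_arm:
  linear:
    - [-0.003,0.01,0]
    - [-0.001,0.002,-0.02]
    - [0,0,-0.018]
    - [0,0,0]
    - [0,0,0]
  twist:
    - [0.2,-0.3,0.6]
    - [0,0,0]
    - [0,0,0]
    - [0,0,0]
    - [0,0,0]

```text
time: 12.15
eef_pos: [0.471, 0.3513, 0.0897]
tcp_rot: [1.0, -0.01, 0.001, -0.002]
contact_force: [0.6, -0.5, 0.5]
opening: 0.999
```

```bash
python3 -c "
from h import *
go(.4708,.348,.071)"
```

```text
t 12.15 d [-0.0002 -0.0033 -0.0187] tw [-0.23  0.1   0.25] F [ 0.6 -0.5  0.5] op 0.999 q6 [0.47 0.26 1.9  0.   0.97 2.06]
```

>>> move_arm:
  linear:
    - [0,-0.003,-0.01]
    - [0,0,-0.01]
    - [0,0,0]
  twist:
    - [-0.2,0,0.2]
    - [0,0,0]
    - [0,0,0]

```text
time: 12.4
eef_pos: [0.4736, 0.3496, 0.0739]
tcp_rot: [1.0, -0.008, 0.005, -0.002]
contact_force: [-0.2, -0.7, -0.4]
opening: 0.998
```

```bash
python3 -c "
from h import *
go(.4708,.348,.071)"
```

```text
t 12.4 d [-0.0028 -0.0016 -0.0029] tw [-0.24  0.52  0.02] F [-0.2 -0.7 -0.4] op 0.998 q6 [ 0.46  0.28  1.91 -0.    0.94  2.05]
```

>>> move_arm:
  linear:
    - [-0.003,-0.0016,-0.003]
    - [0,0,-0.0005]
    - [0,0,-0.0005]
    - [0,0,-0.0005]
    - [0,0,-0.0005]
    - [0,0,0]
    - [0,0,0]
    - [0,0,0]
  twist:
    - [-0.2,0.5,0]
    - [0,0,0]
    - [0,0,0]
    - [0,0,0]
    - [0,0,0]
    - [0,0,0]
    - [0,0,0]
    - [0,0,0]
  grip: 0.2

```text
time: 13.07
eef_pos: [0.4716, 0.3484, 0.0705]
tcp_rot: [1.0, -0.008, 0.001, -0.001]
contact_force: [-0.5, -0.6, -1.5]
opening: 0.35
```

```bash
python3 -c "
from h import *
go(.4708,.348,.071)"
```

```text
t 13.07 d [-0.0008 -0.0004  0.0005] tw [-0.1   0.13  0.02] F [-0.5 -0.6 -1.5] op 0.35 q6 [0.46 0.29 1.91 0.   0.94 2.05]
```

>>> move_arm:
  linear:
    - [0,0,0.01]
    - [0,0,0.03]
    - [0,0,0.04]
    - [0,0,0.04]
    - [0,0,0.04]
    - [0,0,0.03]
    - [0,0,0]
  twist:
    - [0,0,0]
    - [0,0,0]
    - [0,0,0]
    - [0,0,0]
    - [0,0,0]
    - [0,0,0]
    - [0,0,0]

```text
time: 13.65
eef_pos: [0.4656, 0.3455, 0.2676]
tcp_rot: [1.0, -0.008, -0.004, 0.001]
contact_force: [1.4, 1.0, 0.7]
opening: 0.348
```

```bash
python3 -c "
from h import *
go(.55,-.34,.25)
c=cam('wrist','w6.png'); W=cloud(c)
for q,z,r in [((.469,.348),.06,.023)]: print(rimfit(c,q,z,r,win=r+.012,tol=.004,w=W))
"
```

```text
t 13.65 d [ 0.0844 -0.6855 -0.0176] tw [ 0.16 -0.41  0.02] F [1.4 1.  0.7] op 0.348 q6 [0.46 0.06 1.78 0.   1.31 2.05]
(array([0.46822187, 0.34711486]), 358, np.float64(0.0006553387090289312))
```

View pics/w6.png

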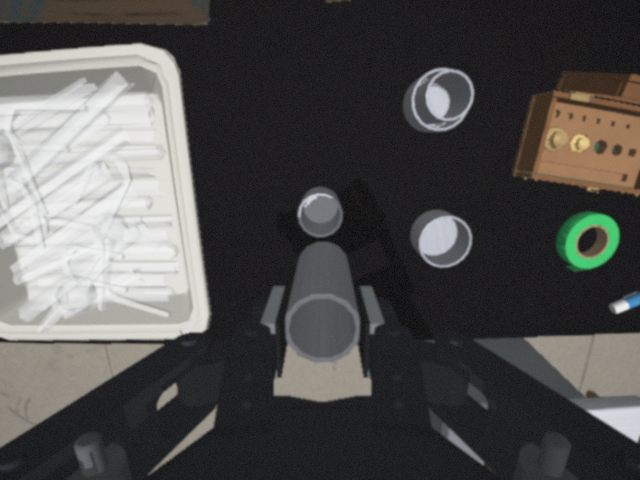

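>>> move_arm:
  linear:
    - [0.005,-0.038,0.003]
    - [0.005,-0.038,0.003]
    - [0.005,-0.038,0.003]
    - [0.005,-0.038,0.003]
    - [0.005,-0.038,0.003]
    - [0.005,-0.038,0.003]
    - [0.005,-0.038,0.003]
    - [0.005,-0.038,0.003]
    - [0.005,-0.038,0.003]
    - [0.005,-0.038,0.003]
    - [0.005,-0.038,0.003]
    - [0.005,-0.038,0.003]
    - [0.005,-0.038,0.003]
    - [0.005,-0.038,0.003]
    - [0.005,-0.038,0]
    - [0.005,-0.038,0]
    - [0.005,-0.038,0]
    - [0,0,0]
  twist:
    - [-0.1,-0.25,0]
    - [-0.1,-0.25,0]
    - [-0.1,-0.25,0]
    - [-0.1,-0.25,0]
    - [-0.1,-0.25,0]
    - [-0.1,-0.25,0]
    - [-0.1,-0.25,0]
    - [-0.1,-0.25,0]
    - [-0.1,-0.25,0]
    - [-0.1,-0.25,0]
    - [-0.1,-0.25,0]
    - [-0.1,-0.25,0]
    - [-0.1,-0.25,0]
    - [-0.1,-0.25,0]
    - [-0.1,-0.25,0]
    - [-0.1,-0.25,0]
    - [0,0,0]
    - [0,0,0]

```text
time: 15.2
eef_pos: [0.5316, -0.3263, 0.2792]
tcp_rot: [1.0, -0.004, 0.01, 0.01]
contact_force: [-0.8, 0.4, -1.3]
opening: 0.352
```

```bash
python3 -c "
from h import *
go(.552,-.345,.12)"
```

```text
t 15.2 d [ 0.0204 -0.0187 -0.1592] tw [ 1.15  1.18 -0.43] F [-0.8  0.4 -1.3] op 0.352 q6 [-0.71  0.13  1.68 -0.    1.3   0.87]
```

>>> move_arm:
  linear:
    - [0.018,-0.016,0]
    - [0.006,-0.004,0]
    - [0,0,-0.04]
    - [0,0,-0.04]
    - [0,0,-0.04]
    - [0,0,-0.02]
    - [0,0,0]
    - [0,0,0]
  twist:
    - [1,1.1,-0.4]
    - [0,0,0]
    - [0,0,0]
    - [0,0,0]
    - [0,0,0]
    - [0,0,0]
    - [0,0,0]
    - [0,0,0]

```text
time: 15.87
eef_pos: [0.5492, -0.3421, 0.1218]
tcp_rot: [1.0, -0.01, -0.009, -0.007]
contact_force: [0.4, 0.1, -0.3]
opening: 0.349
```

```bash
python3 -c "
from h import *
go(.552,-.345,.082)"
```

```text
t 15.87 d [ 0.0028 -0.0029 -0.0398] tw [-0.84 -0.98  0.24] F [ 0.4  0.1 -0.3] op 0.349 q6 [-0.71  0.35  1.72 -0.    1.09  0.88]
```

>>> move_arm:
  linear:
    - [0.003,-0.004,-0.015]
    - [0,0,-0.015]
    - [0,0,-0.01]
    - [0,0,0]
    - [0,0,0]
  twist:
    - [-0.8,-1,0.2]
    - [0,0,0]
    - [0,0,0]
    - [0,0,0]
    - [0,0,0]

```text
time: 16.28
eef_pos: [0.5546, -0.346, 0.0854]
tcp_rot: [1.0, -0.007, 0.003, 0.002]
contact_force: [0.5, 0.5, 0.2]
opening: 0.351
```

```bash
python3 -c "
from h import *
go(.552,-.345,.0735)"
```

```text
t 16.28 d [-0.0026  0.001  -0.0119] tw [ 0.18  0.3  -0.06] F [0.5 0.5 0.2] op 0.351 q6 [-0.71  0.4   1.74  0.    1.    0.87]
```

>>> move_arm:
  linear:
    - [0,0,-0.005]
    - [0,0,-0.005]
    - [0,0,-0.003]
  twist:
    - [0.2,0.3,0]
    - [0,0,0]
    - [0,0,0]

```text
time: 16.53
eef_pos: [0.5565, -0.3474, 0.0756]
tcp_rot: [1.0, -0.007, 0.002, 0.002]
contact_force: [-0.4, -0.2, -1.4]
opening: 0.345
```

>>> move_arm:
  linear:
    - [0,0,-0.002]
    - [0,0,-0.001]
  twist:
    - [0,0,0]
    - [0,0,0]

```text
time: 16.7
eef_pos: [0.5571, -0.3478, 0.0735]
tcp_rot: [1.0, -0.007, 0.002, 0.002]
contact_force: [-2.2, 2.2, 5.9]
opening: 0.351
```

```bash
python3 -c "
from h import *
go(.5666,-.3357,.0735)"
```

```text
t 16.7 d [0.0095 0.0121 0.    ] tw [ 0.21  0.28 -0.06] F [-2.2  2.2  5.9] op 0.351 q6 [-0.71  0.42  1.73  0.    0.99  0.87]
```

Floor contact. Next: up a hair, to the fence, then along the row.

>>> move_arm:
  linear:
    - [0,0.003,0.001]
    - [0,0.005,0]
    - [0,0.005,0]
    - [0.001,0.002,0]
  twist:
    - [0.2,0.3,0]
    - [0,0,0]
    - [0,0,0]
    - [0,0,0]

```text
time: 17.03
eef_pos: [0.558, -0.3337, 0.0752]
tcp_rot: [1.0, -0.007, -0.0, 0.002]
contact_force: [-1.8, -6.6, -2.1]
opening: 0.351
```

```bash
python3 -c "
from h import *
go(.5666,-.3357,.0735)"
```

```text
t 17.03 d [ 0.0086 -0.002  -0.0017] tw [ 0.28 -0.02 -0.1 ] F [-1.8 -6.6 -2.1] op 0.351 q6 [-0.69  0.4   1.75 -0.    0.99  0.89]
```

>>> move_arm:
  linear:
    - [0.004,0,-0.0005]
    - [0.004,0,-0.0005]
  twist:
    - [0.2,0,0]
    - [0,0,0]

```text
time: 17.2
eef_pos: [0.5653, -0.3342, 0.0743]
tcp_rot: [1.0, -0.006, -0.001, 0.002]
contact_force: [-0.6, -1.5, -0.9]
opening: 0.349
```

>>> move_arm:
  linear:
    - [0.002,0.0005,-0.0005]
    - [0.002,0,0]
  twist:
    - [0,0,0]
    - [0,0,0]

```text
time: 17.37
eef_pos: [0.5694, -0.3341, 0.0737]
tcp_rot: [1.0, -0.006, -0.002, 0.003]
contact_force: [-4.3, -2.3, 0.4]
opening: 0.347
```

```bash
python3 -c "
from h import *
go(.5666,-.3357,.0735)"
```

```text
t 17.37 d [-0.0028 -0.0016 -0.0002] tw [ 0.3  -0.2  -0.23] F [-4.3 -2.3  0.4] op 0.347 q6 [-0.68  0.43  1.72 -0.01  1.    0.91]
```

Snug on both. Release and rise.

>>> move_arm:
  linear:
    - [0,0,0]
    - [0,0,0]
    - [0,0,0]
    - [0,0,0]
    - [0,0,0.003]
    - [0,0,0.02]
    - [0,0,0.04]
    - [0,0,0.04]
    - [0,0,0.04]
    - [0,0,0.03]
    - [0,0,0]
  twist:
    - [0,0,0]
    - [0,0,0]
    - [0,0,0]
    - [0,0,0]
    - [0,0,0]
    - [0,0,0]
    - [0,0,0]
    - [0,0,0]
    - [0,0,0]
    - [0,0,0]
    - [0,0,0]
  grip: 0.75

```text
time: 18.28
eef_pos: [0.5674, -0.3269, 0.25]
tcp_rot: [1.0, -0.007, -0.004, -0.005]
contact_force: [-0.4, -0.8, 0.9]
opening: 0.749
```

```bash
python3 -c "
from h import *
go(.432,.208,.25)
c=cam('wrist','w7.png'); W=cloud(c)
for p in [(.5989,-.3364),(.567,-.336)]:
  x=rimfit(c,p,.086,.016,win=.022,tol=.004,w=W); print(x, inrow(x[0],'n'))
"
```

```text
t 18.28 d [-0.1354  0.5349 -0.    ] tw [-0.53 -0.42 -0.12] F [-0.4 -0.8  0.9] op 0.749 q6 [-0.68  0.24  1.61  0.    1.3   0.91]
(array([ 0.59842073, -0.3362088 ]), 373, np.float64(0.0008448007723097454)) [-0.01650973 -0.01597988]
(array([ 0.56821926, -0.33483041]), 369, np.float64(0.000818179520549276)) [-0.04672939 -0.01508487]
```

View pics/w7.png

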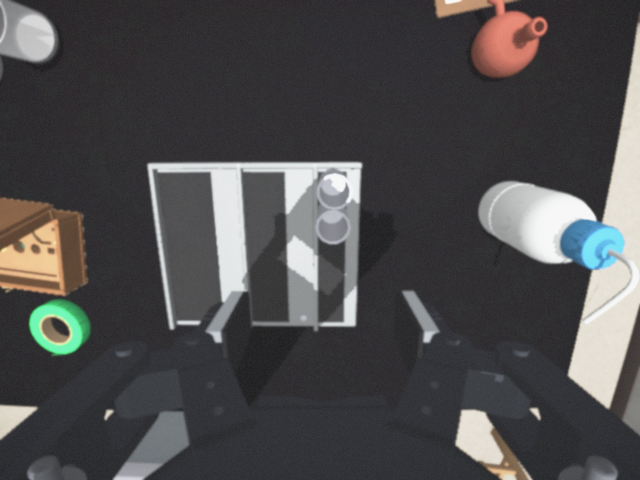

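>>> move_arm:
  linear:
    - [-0.008,0.037,0.003]
    - [-0.008,0.037,0.003]
    - [-0.008,0.037,0.003]
    - [-0.008,0.037,0.003]
    - [-0.008,0.037,0.003]
    - [-0.008,0.037,0.003]
    - [-0.008,0.037,0.003]
    - [-0.008,0.037,0.003]
    - [-0.008,0.037,0.003]
    - [-0.008,0.037,0.003]
    - [-0.008,0.037,0]
    - [-0.008,0.037,0]
    - [-0.008,0.037,0]
    - [-0.008,0.037,0]
    - [0,0,0]
    - [0,0,0]
  twist:
    - [-0.1,-0.25,0]
    - [-0.1,-0.25,0]
    - [-0.1,-0.25,0]
    - [-0.1,-0.25,0]
    - [-0.1,-0.25,0]
    - [-0.1,-0.25,0]
    - [-0.1,-0.25,0]
    - [-0.1,-0.25,0]
    - [-0.1,-0.25,0]
    - [-0.1,-0.25,0]
    - [-0.1,-0.25,0]
    - [-0.1,-0.25,0]
    - [0,0,0]
    - [0,0,0]
    - [0,0,0]
    - [0,0,0]
  grip: 1

```text
time: 19.67
eef_pos: [0.4328, 0.2149, 0.2545]
tcp_rot: [1.0, -0.01, 0.008, -0.001]
contact_force: [1.0, 0.1, -0.3]
opening: 1.002
```

```bash
python3 -c "
from h import *
c=cam('wrist','w8.png'); W=cloud(c)
x=rimfit(c,(.432,.208),.04,.03,win=.042,tol=.004,w=W); print(x); go(*x[0],.08)
for k,q,z,r in [('m1',(.581,.224),.063,.023),('w1',(.581,.224),.04,.03),('m2',(.468,.347),.06,.023)]: print(k,rimfit(c,q,z,r,win=r+.012,tol=.004,w=W))
"
```

```text
(array([0.43199546, 0.20798131]), 445, np.float64(0.0006664840024104279))
t 19.72 d [-0.0007 -0.0066 -0.1742] tw [-0.13  0.82  0.28] F [-0.3  0.2 -0.2] op 1.002 q6 [ 0.25 -0.17  2.03 -0.    1.27  1.84]
m1 (array([0.58060843, 0.22409764]), 557, np.float64(0.0007316155176248333))
w1 (array([0.57971721, 0.22440701]), 597, np.float64(0.0010486012930729788))
m2 (array([0.46812525, 0.34709423]), 465, np.float64(0.0006951608755328756))
```

View pics/w8.png

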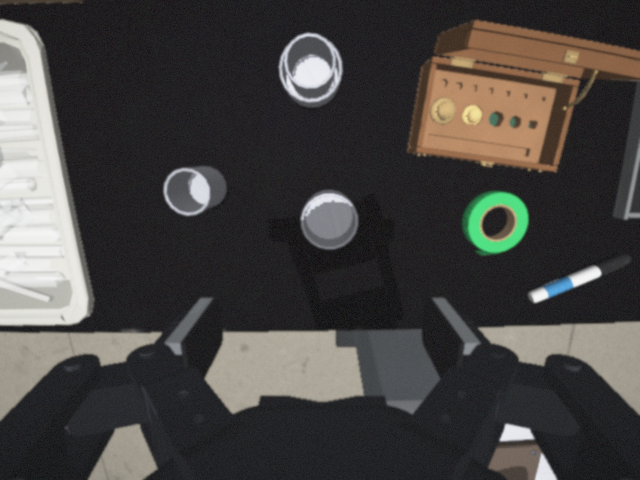

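>>> move_arm:
  linear:
    - [-0.001,-0.0066,-0.02]
    - [0,0,-0.04]
    - [0,0,-0.04]
    - [0,0,-0.04]
    - [0,0,-0.02]
    - [0,0,0]
    - [0,0,0]
  twist:
    - [-0.1,0.8,0.3]
    - [0,0,0]
    - [0,0,0]
    - [0,0,0]
    - [0,0,0]
    - [0,0,0]
    - [0,0,0]

```text
time: 20.3
eef_pos: [0.4328, 0.1994, 0.0884]
tcp_rot: [1.0, -0.014, 0.001, 0.0]
contact_force: [0.3, -0.3, 0.5]
opening: 0.997
```

```bash
python3 -c "
from h import *
go(.432,.208,.060)"
```

```text
t 20.3 d [-0.0008  0.0086 -0.0284] tw [0.01 0.14 0.67] F [ 0.3 -0.3  0.5] op 0.997 q6 [ 0.22  0.03  2.17 -0.    0.94  1.82]
```

>>> move_arm:
  linear:
    - [-0.001,0.0095,-0.01]
    - [0,0.001,-0.015]
    - [0,0,0]
    - [0,0,0]
  twist:
    - [0,0.1,0.7]
    - [0,0,0]
    - [0,0,0]
    - [0,0,0]

```text
time: 20.63
eef_pos: [0.4369, 0.2078, 0.0684]
tcp_rot: [1.0, -0.011, 0.004, -0.001]
contact_force: [1.7, 0.8, 0.3]
opening: 1.004
```

```bash
python3 -c "
from h import *
go(.432,.208,.028)"
```

```text
t 20.63 d [-0.0049  0.0002 -0.0404] tw [-0.08  0.49  0.3 ] F [1.7 0.8 0.3] op 1.004 q6 [ 0.23  0.08  2.16 -0.    0.89  1.83]
```

>>> move_arm:
  linear:
    - [-0.005,0.001,-0.012]
    - [-0.001,0.001,-0.012]
    - [-0.001,0.001,-0.012]
    - [0,0,-0.004]
    - [0,0,0]
  twist:
    - [0,0.5,0.3]
    - [0,0,0]
    - [0,0,0]
    - [0,0,0]
    - [0,0,0]

```text
time: 21.05
eef_pos: [0.4349, 0.2111, 0.0334]
tcp_rot: [1.0, -0.009, 0.006, -0.002]
contact_force: [0.1, -0.3, -0.1]
opening: 1.001
```

```bash
python3 -c "
from h import *
go(.432,.208,.028)"
```

```text
t 21.05 d [-0.0029 -0.0031 -0.0054] tw [-0.27  0.69  0.07] F [ 0.1 -0.3 -0.1] op 1.001 q6 [0.24 0.14 2.17 0.   0.81 1.83]
```

>>> move_arm:
  linear:
    - [-0.004,-0.004,-0.006]
    - [-0.0005,0,-0.001]
    - [0,0,-0.0005]
    - [0,0,-0.0005]
    - [0,0,0]
    - [0,0,0]
    - [0,0,0]
  twist:
    - [-0.2,0.7,0]
    - [0,0,0]
    - [0,0,0]
    - [0,0,0]
    - [0,0,0]
    - [0,0,0]
    - [0,0,0]
  grip: 0.5

```text
time: 21.63
eef_pos: [0.4319, 0.207, 0.0285]
tcp_rot: [1.0, -0.009, 0.001, -0.001]
contact_force: [0.4, 0.6, -1.4]
opening: 0.689
```

```bash
python3 -c "
from h import *
go(.432,.208,.028)"
```

```text
t 21.63 d [ 0.0001  0.001  -0.0005] tw [-0.13  0.11  0.07] F [ 0.4  0.6 -1.4] op 0.689 q6 [0.23 0.15 2.18 0.   0.81 1.82]
```

>>> move_arm:
  linear:
    - [0,0,0.01]
    - [0,0,0.03]
    - [0,0,0.04]
    - [0,0,0.04]
    - [0,0,0.04]
    - [0,0,0.03]
    - [0,0,0]
  twist:
    - [0,0,0]
    - [0,0,0]
    - [0,0,0]
    - [0,0,0]
    - [0,0,0]
    - [0,0,0]
    - [0,0,0]

```text
time: 22.22
eef_pos: [0.425, 0.2051, 0.2265]
tcp_rot: [1.0, -0.009, -0.004, 0.0]
contact_force: [0.9, -0.4, -0.6]
opening: 0.685
```

```bash
python3 -c "
from h import *
go(.572,-.185,.2)"
```

```text
t 22.22 d [ 0.147  -0.3901 -0.0265] tw [ 0.02 -0.46  0.09] F [ 0.9 -0.4 -0.6] op 0.685 q6 [ 0.23 -0.16  2.07  0.    1.24  1.82]
```

>>> move_arm:
  linear:
    - [0.013,-0.035,0.003]
    - [0.013,-0.035,0.003]
    - [0.013,-0.035,0.003]
    - [0.013,-0.035,0.003]
    - [0.013,-0.035,0.003]
    - [0.013,-0.035,0.003]
    - [0.013,-0.035,0.003]
    - [0.013,-0.035,0.003]
    - [0.013,-0.035,0.003]
    - [0.013,-0.035,0]
    - [0.013,-0.035,0]
    - [0,0,0]
    - [0,0,0]
  twist:
    - [-0.1,-0.25,0]
    - [-0.1,-0.25,0]
    - [-0.1,-0.25,0]
    - [-0.1,-0.25,0]
    - [-0.1,-0.25,0]
    - [-0.1,-0.25,0]
    - [-0.1,-0.25,0]
    - [-0.1,-0.25,0]
    - [-0.1,-0.25,0]
    - [0,0,0]
    - [0,0,0]
    - [0,0,0]
    - [0,0,0]

```text
time: 23.3
eef_pos: [0.5652, -0.1965, 0.253]
tcp_rot: [1.0, -0.005, 0.016, 0.006]
contact_force: [0.5, 0.9, -1.8]
opening: 0.691
```

```bash
python3 -c "
from h import *
go(.575,-.184,.08)"
```

```text
t 23.3 d [ 0.0098  0.0125 -0.173 ] tw [ 0.68  1.87 -0.31] F [ 0.5  0.9 -1.8] op 0.691 q6 [-0.51  0.09  1.78  0.01  1.24  1.07]
```

>>> move_arm:
  linear:
    - [0.01,0.011,0]
    - [0,0,-0.03]
    - [0,0,-0.04]
    - [0,0,-0.04]
    - [0,0,-0.03]
    - [0,0,0]
    - [0,0,0]
  twist:
    - [0.7,1.8,-0.3]
    - [0,0,0]
    - [0,0,0]
    - [0,0,0]
    - [0,0,0]
    - [0,0,0]
    - [0,0,0]

```text
time: 23.88
eef_pos: [0.5727, -0.179, 0.1094]
tcp_rot: [1.0, -0.006, 0.0, -0.001]
contact_force: [-0.9, -0.2, -0.1]
opening: 0.69
```

```bash
python3 -c "
from h import *
go(.575,-.184,.045)"
```

```text
t 23.88 d [ 0.0023 -0.005  -0.0644] tw [-0.07  0.02 -0.17] F [-0.9 -0.2 -0.1] op 0.69 q6 [-0.47  0.26  1.86  0.    1.02  1.11]
```

>>> move_arm:
  linear:
    - [0.001,-0.006,-0.015]
    - [0,0,-0.02]
    - [0,0,-0.015]
    - [0,0,-0.01]
    - [0,0,0]
    - [0,0,0]
  twist:
    - [0,0,-0.1]
    - [0,0,0]
    - [0,0,0]
    - [0,0,0]
    - [0,0,0]
    - [0,0,0]

```text
time: 24.38
eef_pos: [0.5796, -0.1844, 0.0604]
tcp_rot: [1.0, -0.005, 0.008, 0.003]
contact_force: [-0.5, -0.3, -0.5]
opening: 0.696
```

```bash
python3 -c "
from h import *
go(.575,-.184,.036)"
```

```text
t 24.38 d [-0.0046  0.0004 -0.0244] tw [ 0.34  0.86 -0.33] F [-0.5 -0.3 -0.5] op 0.696 q6 [-0.48  0.34  1.87  0.    0.92  1.1 ]
```

>>> move_arm:
  linear:
    - [-0.005,0,-0.01]
    - [-0.001,0,-0.01]
    - [0,0,-0.005]
  twist:
    - [0.3,0.8,-0.2]
    - [0,0,0]
    - [0,0,0]

```text
time: 24.63
eef_pos: [0.5768, -0.1858, 0.04]
tcp_rot: [1.0, -0.007, 0.005, 0.003]
contact_force: [-1.0, 0.4, -1.4]
opening: 0.689
```

```bash
python3 -c "
from h import *
go(.5874,-.172,.0345)"
```

```text
t 24.63 d [ 0.0106  0.0138 -0.0055] tw [ 0.3   0.53 -0.16] F [-1.   0.4 -1.4] op 0.689 q6 [-0.48  0.37  1.87 -0.    0.89  1.11]
```

>>> move_arm:
  linear:
    - [0,0,-0.004]
    - [0,0,-0.002]
    - [0,0,-0.001]
  twist:
    - [0.3,0.5,-0.1]
    - [0,0.1,0]
    - [0,0,0]

```text
time: 24.88
eef_pos: [0.5764, -0.1858, 0.034]
tcp_rot: [1.0, -0.008, -0.003, -0.001]
contact_force: [-5.1, 1.8, 8.9]
opening: 0.693
```

```bash
python3 -c "
from h import *
go(.5874,-.172,.0345)"
```

```text
t 24.88 d [0.011  0.0138 0.0005] tw [-0.13 -0.34 -0.03] F [-5.1  1.8  8.9] op 0.693 q6 [-0.48  0.38  1.87 -0.    0.9   1.11]
```

On the floor. Now to the fence and the stop.

>>> move_arm:
  linear:
    - [0,0.003,0.0015]
    - [0,0.005,0]
    - [0,0.005,0]
    - [0,0.003,0]
  twist:
    - [-0.1,-0.2,0]
    - [0,0,0]
    - [0,0,0]
    - [0,0,0]

```text
time: 25.22
eef_pos: [0.5773, -0.1713, 0.0361]
tcp_rot: [1.0, -0.007, -0.0, 0.002]
contact_force: [-1.2, -11.0, -2.0]
opening: 0.69
```

>>> move_arm:
  linear:
    - [0.005,0,-0.0005]
    - [0.004,0,-0.0005]
  twist:
    - [0,0,0]
    - [0,0,0]

```text
time: 25.38
eef_pos: [0.5854, -0.1718, 0.0349]
tcp_rot: [1.0, -0.006, -0.001, 0.004]
contact_force: [-1.7, -1.6, -1.7]
opening: 0.691
```

```bash
python3 -c "
from h import *
go(.5874,-.172,.0345)"
```

```text
t 25.38 d [ 0.002  -0.0002 -0.0004] tw [ 0.45 -0.16 -0.22] F [-1.7 -1.6 -1.7] op 0.691 q6 [-0.45  0.39  1.86 -0.01  0.89  1.14]
```

>>> move_arm:
  linear:
    - [0.002,0.001,0]
    - [0.002,0.0005,0]
  twist:
    - [0,0,0]
    - [0,0,0]

```text
time: 25.55
eef_pos: [0.5882, -0.1717, 0.0347]
tcp_rot: [1.0, -0.004, -0.004, 0.006]
contact_force: [-6.9, -3.3, 5.2]
opening: 0.689
```

```bash
python3 -c "
from h import *
go(.5874,-.172,.0345)"
```

```text
t 25.55 d [-0.0008 -0.0003 -0.0002] tw [ 0.64 -0.49 -0.42] F [-6.9 -3.3  5.2] op 0.689 q6 [-0.44  0.4   1.85 -0.02  0.9   1.15]
```

>>> move_arm:
  linear:
    - [0,0,0]
    - [0,0,0]
    - [0,0,0]
    - [0,0,0]
    - [0,0,0.003]
    - [0,0,0.02]
    - [0,0,0.04]
    - [0,0,0.04]
    - [0,0,0.04]
    - [0,0,0.04]
    - [0,0,0.02]
    - [0,0,0]
  twist:
    - [0,0,0]
    - [0,0,0]
    - [0,0,0]
    - [0,0,0]
    - [0,0,0]
    - [0,0,0]
    - [0,0,0]
    - [0,0,0]
    - [0,0,0]
    - [0,0,0]
    - [0,0,0]
    - [0,0,0]
  grip: 0.92

```text
time: 26.55
eef_pos: [0.585, -0.1653, 0.2448]
tcp_rot: [1.0, -0.005, -0.006, 0.001]
contact_force: [0.6, 0.2, 0.6]
opening: 0.919
```

```bash
python3 -c "
from h import *
go(.580,.224,.2)
c=cam('wrist','w9.png'); W=cloud(c)
x=rimfit(c,(.5874,-.172),.046,.03,win=.042,tol=.004,w=W); print(x, inrow(x[0],'w'))
for p in [(.5989,-.3364),(.567,-.336)]:
  x=rimfit(c,p,.086,.016,win=.022,tol=.004,w=W); print(x, inrow(x[0],'n'))
"
```

```text
t 26.55 d [-0.005   0.3893 -0.0448] tw [ 0.1  -0.64 -0.35] F [0.6 0.2 0.6] op 0.919 q6 [-0.44  0.14  1.74 -0.01  1.27  1.14]
(array([ 0.58796857, -0.17213727]), 499, np.float64(0.0006823379042184517)) [-0.02958559 -0.03009658]
(array([ 0.59855185, -0.33511717]), 463, np.float64(0.0007820528327793508)) [-0.0163961 -0.0148863]
(array([ 0.56812475, -0.33365215]), 438, np.float64(0.000730942246182381)) [-0.04684274 -0.01390828]
```

View pics/w9.png

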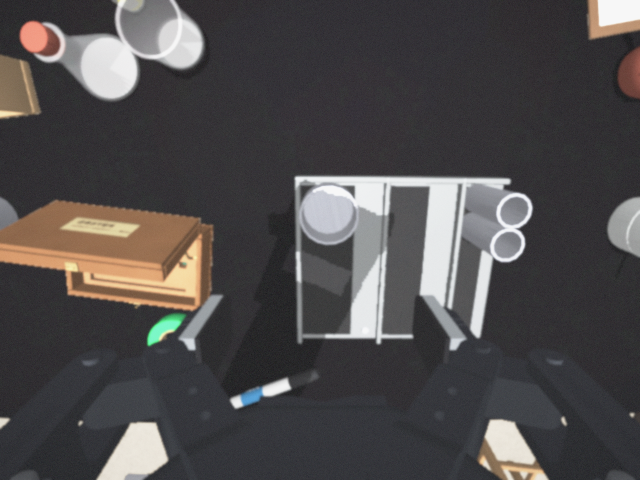

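>>> move_arm:
  linear:
    - [0.001,0.035,0.003]
    - [0.001,0.035,0.003]
    - [0.001,0.035,0.003]
    - [0.001,0.035,0.003]
    - [0.001,0.035,0.003]
    - [0.001,0.035,0.003]
    - [0.001,0.035,0.003]
    - [0.001,0.035,0.003]
    - [0.001,0.035,0]
    - [0.001,0.035,0]
    - [0.001,0.035,0]
    - [0,0,0]
    - [0,0,0]
  twist:
    - [-0.1,-0.25,0]
    - [-0.1,-0.25,0]
    - [-0.1,-0.25,0]
    - [-0.1,-0.25,0]
    - [-0.1,-0.25,0]
    - [-0.1,-0.25,0]
    - [-0.1,-0.25,0]
    - [-0.1,-0.25,0]
    - [-0.1,-0.25,0]
    - [-0.1,-0.25,0]
    - [-0.1,-0.25,0]
    - [0,0,0]
    - [0,0,0]
  grip: 1

```text
time: 27.68
eef_pos: [0.5806, 0.2372, 0.2363]
tcp_rot: [1.0, -0.008, -0.002, 0.009]
contact_force: [0.3, -0.4, -0.3]
opening: 1.002
```

```bash
python3 -c "
from h import *
c=cam('wrist','w10.png'); W=cloud(c)
for k,q,z,r in [('m1',(.581,.224),.063,.023),('w1',(.581,.224),.04,.03)]: x=rimfit(c,q,z,r,win=r+.012,tol=.004,w=W);print(k,x)
go(.5805,.2241,.11)
"
```

```text
m1 (array([0.58165282, 0.22364354]), 441, np.float64(0.000685569980480815))
w1 (array([0.58046287, 0.22384695]), 582, np.float64(0.0008755002288162832))
t 27.73 d [ 0.0003 -0.0128 -0.1258] tw [ 1.03 -0.3   0.03] F [-1.  -0.2 -0.2] op 0.997 q6 [ 0.23  0.19  1.7  -0.02  1.26  1.82]
```

View pics/w10.png

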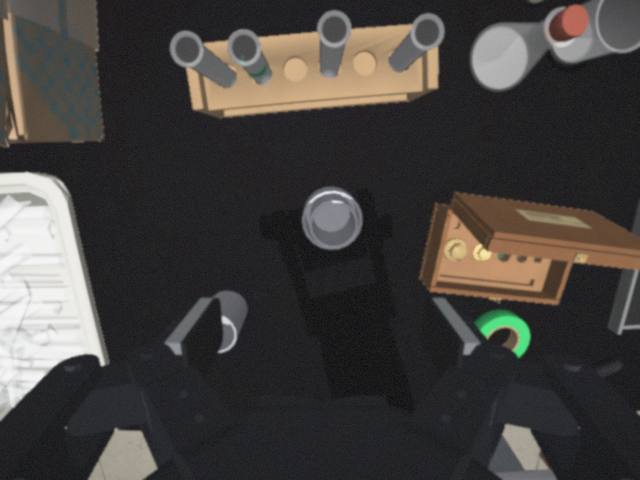

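>>> move_arm:
  linear:
    - [0.001,-0.011,-0.01]
    - [0,0,-0.035]
    - [0,0,-0.035]
    - [0,0,-0.03]
    - [0,0,0]
    - [0,0,0]
  twist:
    - [1,-0.3,0]
    - [0,0,0]
    - [0,0,0]
    - [0,0,0]
    - [0,0,0]
    - [0,0,0]

```text
time: 28.23
eef_pos: [0.5802, 0.2179, 0.1193]
tcp_rot: [1.0, -0.012, -0.001, 0.001]
contact_force: [-0.0, -0.2, 0.2]
opening: 1.0
```

```bash
python3 -c "
from h import *
go(.5815,.2238,.07)
"
```

```text
t 28.23 d [ 0.0013  0.0059 -0.0493] tw [ 0.08 -0.15  0.46] F [-0.  -0.2  0.2] op 1.0 q6 [ 0.2   0.29  1.8  -0.    1.05  1.79]
```

>>> move_arm:
  linear:
    - [0.001,0.007,-0.015]
    - [0,0.001,-0.02]
    - [0,0,-0.015]
    - [0,0,0]
    - [0,0,0]
  twist:
    - [0.1,0,0.5]
    - [0,0,0]
    - [0,0,0]
    - [0,0,0]
    - [0,0,0]

```text
time: 28.65
eef_pos: [0.5864, 0.2226, 0.0762]
tcp_rot: [1.0, -0.01, 0.003, -0.001]
contact_force: [0.8, -0.5, 0.6]
opening: 0.997
```

```bash
python3 -c "
from h import *
go(.5815,.2238,.053)
"
```

```text
t 28.65 d [-0.0049  0.0012 -0.0232] tw [-0.11  0.4   0.27] F [ 0.8 -0.5  0.6] op 0.997 q6 [0.2  0.36 1.81 0.   0.97 1.79]
```

>>> move_arm:
  linear:
    - [-0.006,0.001,-0.009]
    - [-0.001,0.001,-0.01]
    - [0,0,-0.005]
    - [0,0,0]
  twist:
    - [-0.1,0.4,0.3]
    - [0,0,0]
    - [0,0,0]
    - [0,0,0]

```text
time: 28.98
eef_pos: [0.5826, 0.2246, 0.0569]
tcp_rot: [1.0, -0.008, 0.005, -0.001]
contact_force: [0.2, -1.1, -0.1]
opening: 1.0
```

```bash
python3 -c "
from h import *
go(.5815,.2238,.053)
"
```

```text
t 28.98 d [-0.0011 -0.0008 -0.0039] tw [-0.12  0.52  0.01] F [ 0.2 -1.1 -0.1] op 1.0 q6 [0.21 0.38 1.82 0.   0.93 1.79]
```

>>> move_arm:
  linear:
    - [-0.002,-0.001,-0.004]
    - [-0.0005,0,-0.001]
    - [0,0,-0.0005]
    - [0,0,-0.0005]
    - [0,0,0]
    - [0,0,0]
    - [0,0,0]
    - [0,0,0]
  twist:
    - [-0.1,0.5,0]
    - [0,0,0]
    - [0,0,0]
    - [0,0,0]
    - [0,0,0]
    - [0,0,0]
    - [0,0,0]
    - [0,0,0]
  grip: 0.35

```text
time: 29.65
eef_pos: [0.5807, 0.2239, 0.0516]
tcp_rot: [1.0, -0.008, 0.001, -0.0]
contact_force: [0.4, -0.9, 0.3]
opening: 0.527
```

```bash
python3 -c "
from h import *
go(.5815,.2238,.053)
"
```

```text
t 29.65 d [ 0.0008 -0.0001  0.0014] tw [-0.01  0.08 -0.02] F [ 0.4 -0.9  0.3] op 0.527 q6 [ 0.21  0.39  1.82 -0.    0.93  1.79]
```

>>> move_arm:
  linear:
    - [0,0,0.01]
    - [0,0,0.03]
    - [0,0,0.04]
    - [0,0,0.04]
    - [0,0,0.04]
    - [0,0,0.04]
    - [0,0,0]
  twist:
    - [0,0,0]
    - [0,0,0]
    - [0,0,0]
    - [0,0,0]
    - [0,0,0]
    - [0,0,0]
    - [0,0,0]

```text
time: 30.23
eef_pos: [0.5735, 0.2225, 0.2579]
tcp_rot: [1.0, -0.008, -0.006, 0.001]
contact_force: [1.1, 0.2, 1.2]
opening: 0.527
```

```bash
python3 -c "
from h import *
go(.580,-.275,.26)
c=cam('wrist','w11.png'); W=cloud(c)
x=rimfit(c,(.58,.224),.04,.03,win=.042,tol=.004,w=W);print(x)
"
```

```text
t 30.23 d [ 0.0065 -0.4975  0.0021] tw [ 0.11 -0.64 -0.01] F [1.1 0.2 1.2] op 0.527 q6 [0.21 0.15 1.7  0.   1.3  1.79]
(array([0.58045707, 0.22374185]), 430, np.float64(0.0006595053087558277))
```

View pics/w11.png

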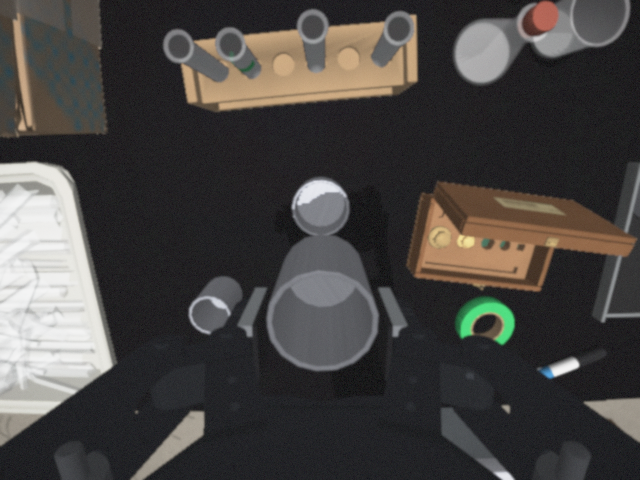

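>>> move_arm:
  linear:
    - [0.001,-0.037,0.003]
    - [0.001,-0.037,0.003]
    - [0.001,-0.037,0.003]
    - [0.001,-0.037,0.003]
    - [0.001,-0.037,0.003]
    - [0.001,-0.037,0.003]
    - [0.001,-0.037,0.003]
    - [0.001,-0.037,0.003]
    - [0.001,-0.037,0.003]
    - [0.001,-0.037,0]
    - [0.001,-0.037,0]
    - [0.001,-0.037,0]
    - [0.001,-0.037,0]
    - [0,0,0]
    - [0,0,0]
  twist:
    - [-0.1,-0.2,0]
    - [-0.1,-0.2,0]
    - [-0.1,-0.2,0]
    - [-0.1,-0.2,0]
    - [-0.1,-0.2,0]
    - [-0.1,-0.2,0]
    - [-0.1,-0.2,0]
    - [-0.1,-0.2,0]
    - [-0.1,-0.2,0]
    - [0,0,0]
    - [0,0,0]
    - [0,0,0]
    - [0,0,0]
    - [0,0,0]
    - [0,0,0]

```text
time: 31.53
eef_pos: [0.57, -0.2761, 0.2634]
tcp_rot: [1.0, -0.005, -0.005, 0.004]
contact_force: [0.1, 0.6, -1.0]
opening: 0.528
```

```bash
python3 -c "
from h import *
go(.580,-.273,.12)
"
```

```text
t 31.53 d [ 0.01    0.0031 -0.1434] tw [ 0.4  -0.62 -0.34] F [ 0.1  0.6 -1. ] op 0.528 q6 [-0.61  0.18  1.66 -0.01  1.31  0.98]
```

>>> move_arm:
  linear:
    - [0.009,0.008,0]
    - [0,0,-0.03]
    - [0,0,-0.035]
    - [0,0,-0.035]
    - [0,0,-0.02]
    - [0,0,0]
    - [0,0,0]
  twist:
    - [0.4,-0.6,-0.3]
    - [0,0,0]
    - [0,0,0]
    - [0,0,0]
    - [0,0,0]
    - [0,0,0]
    - [0,0,0]

```text
time: 32.12
eef_pos: [0.5814, -0.2555, 0.1378]
tcp_rot: [1.0, -0.005, 0.001, -0.003]
contact_force: [0.4, 0.2, -0.1]
opening: 0.524
```

```bash
python3 -c "
from h import *
go(.580,-.268,.09)
"
```

```text
t 32.12 d [-0.0014 -0.0125 -0.0478] tw [-0.37  0.16 -0.33] F [ 0.4  0.2 -0.1] op 0.524 q6 [-0.58  0.3   1.76  0.01  1.09  1.  ]
```

>>> move_arm:
  linear:
    - [-0.002,-0.013,0]
    - [-0.001,0,-0.015]
    - [0,0,-0.02]
    - [0,0,-0.01]
    - [0,0,0]
    - [0,0,0]
  twist:
    - [-0.4,0.2,-0.3]
    - [0,0,0]
    - [0,0,0]
    - [0,0,0]
    - [0,0,0]
    - [0,0,0]

```text
time: 32.62
eef_pos: [0.5834, -0.2698, 0.0985]
tcp_rot: [1.0, -0.007, 0.006, 0.004]
contact_force: [0.3, 0.4, -0.1]
opening: 0.522
```

```bash
python3 -c "
from h import *
go(.580,-.268,.06)
"
```

```text
t 32.62 d [-0.0034  0.0018 -0.0385] tw [ 0.48  0.65 -0.15] F [ 0.3  0.4 -0.1] op 0.522 q6 [-0.59  0.35  1.77 -0.    1.01  0.99]
```

>>> move_arm:
  linear:
    - [-0.005,0.002,-0.01]
    - [-0.001,0,-0.012]
    - [0,0,-0.01]
    - [0,0,-0.003]
    - [0,0,0]
  twist:
    - [0.4,0.6,-0.1]
    - [0,0,0]
    - [0,0,0]
    - [0,0,0]
    - [0,0,0]

```text
time: 33.03
eef_pos: [0.5781, -0.2688, 0.0633]
tcp_rot: [1.0, -0.008, 0.002, 0.002]
contact_force: [-0.9, -0.0, -0.1]
opening: 0.525
```

```bash
python3 -c "
from h import *
go(.580,-.268,.0546)
"
```

```text
t 33.03 d [ 0.0019  0.0008 -0.0087] tw [ 0.2   0.24 -0.  ] F [-0.9 -0.  -0.1] op 0.525 q6 [-0.59  0.4   1.78 -0.    0.96  0.99]
```

>>> move_arm:
  linear:
    - [0,0,-0.006]
    - [0,0,-0.003]
    - [0,0,-0.002]
  twist:
    - [0.2,0.2,0]
    - [0,0,0]
    - [0,0,0]

```text
time: 33.28
eef_pos: [0.5787, -0.2691, 0.0545]
tcp_rot: [1.0, -0.008, -0.0, -0.001]
contact_force: [-7.2, 3.7, 18.7]
opening: 0.531
```

```bash
python3 -c "
from h import *
go(.5929,-.2611,.0546)
"
```

```text
t 33.28 d [0.0142 0.008  0.0001] tw [-0.06 -0.03 -0.02] F [-7.2  3.7 18.7] op 0.531 q6 [-0.59  0.41  1.78  0.    0.95  0.99]
```

>>> move_arm:
  linear:
    - [0,0.002,0.002]
    - [0,0.004,0]
    - [0,0.003,0]
  twist:
    - [0,0,0]
    - [0,0,0]
    - [0,0,0]

```text
time: 33.53
eef_pos: [0.5798, -0.2608, 0.0581]
tcp_rot: [1.0, -0.008, 0.001, 0.0]
contact_force: [-0.4, 0.1, -1.7]
opening: 0.526
```

>>> move_arm:
  linear:
    - [0.005,0,-0.0005]
    - [0.004,0,-0.0005]
    - [0.002,0,0]
  twist:
    - [0,0,0]
    - [0,0,0]
    - [0,0,0]

```text
time: 33.78
eef_pos: [0.5909, -0.2608, 0.0565]
tcp_rot: [1.0, -0.007, 0.0, 0.001]
contact_force: [0.4, -1.8, -0.9]
opening: 0.53
```

```bash
python3 -c "
from h import *
go(.5929,-.2611,.0546)
"
```

```text
t 33.78 d [ 0.002  -0.0003 -0.0019] tw [ 0.15  0.03 -0.07] F [ 0.4 -1.8 -0.9] op 0.53 q6 [-0.57  0.42  1.76 -0.    0.95  1.02]
```

>>> move_arm:
  linear:
    - [0.002,0.0015,-0.0015]
    - [0.002,0.001,-0.0005]
  twist:
    - [0,0,0]
    - [0,0,0]

```text
time: 33.95
eef_pos: [0.5945, -0.2605, 0.0552]
tcp_rot: [1.0, -0.006, -0.002, 0.004]
contact_force: [-9.1, -3.5, 7.3]
opening: 0.526
```

```bash
python3 -c "
from h import *
go(.5929,-.2611,.0546)
"
```

```text
t 33.95 d [-0.0016 -0.0006 -0.0006] tw [ 0.41 -0.2  -0.23] F [-9.1 -3.5  7.3] op 0.526 q6 [-0.57  0.43  1.75 -0.01  0.96  1.02]
```

>>> move_arm:
  linear:
    - [0,0,0]
    - [0,0,0]
    - [0,0,0]
    - [0,0,0]
    - [0,0,0.003]
    - [0,0,0.02]
    - [0,0,0.04]
    - [0,0,0.04]
    - [0,0,0.04]
    - [0,0,0.04]
    - [0,0,0]
  twist:
    - [0,0,0]
    - [0,0,0]
    - [0,0,0]
    - [0,0,0]
    - [0,0,0]
    - [0,0,0]
    - [0,0,0]
    - [0,0,0]
    - [0,0,0]
    - [0,0,0]
    - [0,0,0]
  grip: 0.72

```text
time: 34.87
eef_pos: [0.5914, -0.2545, 0.2406]
tcp_rot: [1.0, -0.007, -0.005, -0.002]
contact_force: [1.1, -1.7, 1.7]
opening: 0.725
```

```bash
cat >> h.py <<'E'
def traycheck(c,full=True):
    W=cloud(c)
    for n,row,k,z,r in [('w0','w',0,.046,.03),('w1','w',1,.046,.03),('m0','m',0,.066,.023),('m1','m',1,.066,.023),('n0','n',0,.086,.016),('n1','n',1,.086,.016)]:
        ca,sa=np.cos(TA),np.sin(TA); l=np.array([.094-r-2*r*k,CY[row]-r]); p=[TX+ca*l[0]-sa*l[1],TY+sa*l[0]+ca*l[1]]
        try:
            x=rimfit(c,p,z,r,win=r+.007,tol=.004,w=W)
            if x[1]>30: print(n,x[0].round(4),'row',(inrow(x[0],row)*1000).round(1),'ideal',-1000*r-2000*r*k,-1000*r,x[1],x[2].round(4))
        except Exception as e: print(n,e)
E
python3 -c "
from h import *
go(.580,.224,.25)
c=cam('wrist','w12.png'); traycheck(c)
c=cam('top','t12.png');W=cloud(c)
for k,q,z,r in [('m2',(.468,.347),.06,.023),('w1',(.581,.224),.04,.03)]: x=rimfit(c,q,z,r,win=r+.012,tol=.004,w=W);print(k,x)
"
```

```text
t 34.87 d [-0.0114  0.4785  0.0094] tw [-0.26 -0.57 -0.14] F [ 1.1 -1.7  1.7] op 0.725 q6 [-0.56  0.22  1.65 -0.    1.28  1.02]
w0 [ 0.588  -0.1723] row [-29.5 -30.3] ideal -30.0 -30.0 547 0.0007
w1 [ 0.5325 -0.1701] row [-85.1 -29. ] ideal -90.0 -30.0 83 0.0013
m0 [ 0.5937 -0.2613] row [-22.5 -23.2] ideal -23.0 -23.0 431 0.0007
m1 [ 0.552 -0.26 ] row [-64.1 -22.5] ideal -69.0 -23.0 78 0.0013
n0 [ 0.5986 -0.3353] row [-16.4 -15.1] ideal -16.0 -16.0 444 0.0009
n1 [ 0.5684 -0.3339] row [-46.6 -14.2] ideal -48.0 -16.0 412 0.0007
m2 (array([0.46862588, 0.34743235]), 45, np.float64(0.0009747019882449352))
w1 (array([0.58158188, 0.2244709 ]), 55, np.float64(0.0006899536267991786))
```

View pics/w12.png

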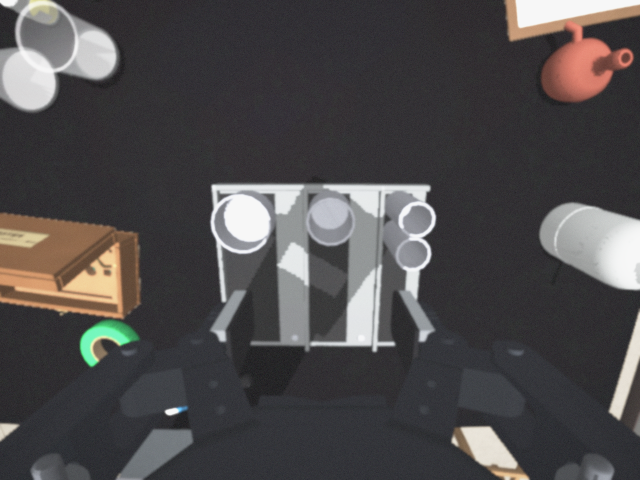

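Wide (242,222), middle (330,218) and both narrow cups (416,219),(413,253) stand home. Next is wide_1.

>>> move_arm:
  linear:
    - [0.001,0.036,0.003]
    - [0.001,0.036,0.003]
    - [0.001,0.036,0.003]
    - [0.001,0.036,0.003]
    - [0.001,0.036,0.003]
    - [0.001,0.036,0.003]
    - [0.001,0.036,0.003]
    - [0.001,0.036,0.003]
    - [0.001,0.036,0]
    - [0.001,0.036,0]
    - [0.001,0.036,0]
    - [0,0.036,0]
    - [0,0.034,0]
    - [0,0,0]
    - [0,0,0]
  twist:
    - [-0.1,-0.25,0]
    - [-0.1,-0.25,0]
    - [-0.1,-0.25,0]
    - [-0.1,-0.25,0]
    - [-0.1,-0.25,0]
    - [-0.1,-0.25,0]
    - [-0.1,-0.25,0]
    - [-0.1,-0.25,0]
    - [-0.1,-0.25,0]
    - [-0.1,-0.25,0]
    - [-0.1,-0.25,0]
    - [0,0,0]
    - [0,0,0]
    - [0,0,0]
    - [0,0,0]
  grip: 1

```text
time: 36.22
eef_pos: [0.5798, 0.2354, 0.221]
tcp_rot: [1.0, -0.01, -0.011, 0.001]
contact_force: [-0.6, 0.0, 0.3]
opening: 1.001
```

```bash
python3 -c "
from h import *
c=cam('wrist','w13.png'); W=cloud(c)
x=rimfit(c,(.5805,.224),.04,.03,win=.042,tol=.004,w=W);print(x)
go(*x[0],.09)
"
```

```text
(array([0.58047032, 0.2238816 ]), 548, np.float64(0.0006928794945520109))
t 36.27 d [ 0.001  -0.0113 -0.1306] tw [ 0.05 -1.32  0.26] F [-1.1  0.3 -0.9] op 1.002 q6 [0.22 0.21 1.71 0.   1.25 1.81]
```

View pics/w13.png

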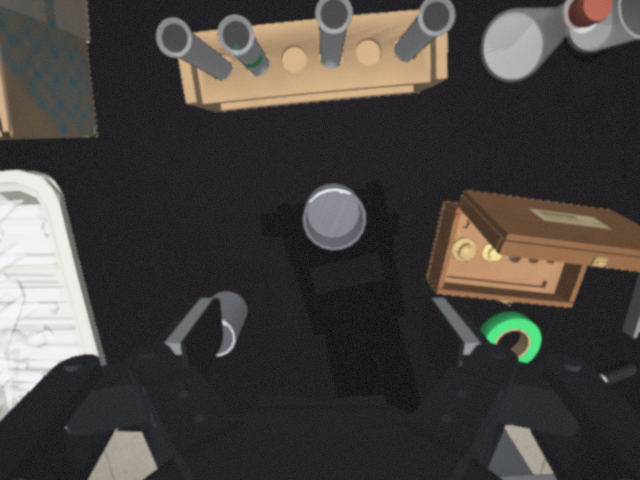

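>>> move_arm:
  linear:
    - [0.001,-0.01,-0.01]
    - [0,0,-0.035]
    - [0,0,-0.035]
    - [0,0,-0.03]
    - [0,0,0]
    - [0,0,0]
  twist:
    - [0,-1.2,0.3]
    - [0,0,0]
    - [0,0,0]
    - [0,0,0]
    - [0,0,0]
    - [0,0,0]

```text
time: 36.77
eef_pos: [0.5796, 0.2171, 0.1048]
tcp_rot: [1.0, -0.011, -0.002, 0.001]
contact_force: [-0.4, -0.2, 1.0]
opening: 1.006
```

```bash
python3 -c "
from h import *
go(.5805,.2239,.065)
"
```

```text
t 36.77 d [ 0.0009  0.0068 -0.0398] tw [ 0.16 -0.2   0.38] F [-0.4 -0.2  1. ] op 1.006 q6 [ 0.2   0.31  1.81 -0.    1.03  1.79]
```

>>> move_arm:
  linear:
    - [0.0,0.008,-0.01]
    - [0,0.001,-0.015]
    - [0,0,-0.015]
    - [0,0,0]
    - [0,0,0]
  twist:
    - [0.1,-0.1,0.4]
    - [0,0,0]
    - [0,0,0]
    - [0,0,0]
    - [0,0,0]

```text
time: 37.18
eef_pos: [0.5838, 0.2258, 0.0677]
tcp_rot: [1.0, -0.009, 0.004, -0.001]
contact_force: [0.3, -0.3, 0.1]
opening: 1.002
```

```bash
python3 -c "
from h import *
go(.5805,.2239,.028)
"
```

```text
t 37.18 d [-0.0033 -0.0019 -0.0397] tw [-0.06  0.43  0.12] F [ 0.3 -0.3  0.1] op 1.002 q6 [ 0.21  0.37  1.82 -0.    0.95  1.8 ]
```

>>> move_arm:
  linear:
    - [-0.004,-0.001,-0.012]
    - [-0.001,0,-0.012]
    - [-0.001,0,-0.012]
    - [0,0,-0.004]
    - [0,0,0]
  twist:
    - [0,0.4,0.1]
    - [0,0,0]
    - [0,0,0]
    - [0,0,0]
    - [0,0,0]

```text
time: 37.6
eef_pos: [0.5793, 0.2256, 0.0273]
tcp_rot: [1.0, -0.008, 0.003, -0.001]
contact_force: [0.2, 0.2, 0.2]
opening: 1.001
```

```bash
python3 -c "
from h import *
go(.5805,.2239,.028)
"
```

```text
t 37.6 d [ 0.0012 -0.0017  0.0007] tw [-0.14  0.35 -0.03] F [0.2 0.2 0.2] op 1.001 q6 [0.21 0.42 1.83 0.   0.88 1.79]
```

>>> move_arm:
  linear:
    - [0.001,-0.002,0]
    - [0,0,-0.0003]
    - [0,0,-0.0003]
    - [0,0,0]
    - [0,0,0]
    - [0,0,0]
    - [0,0,0]
  twist:
    - [-0.1,0.3,0]
    - [0,0,0]
    - [0,0,0]
    - [0,0,0]
    - [0,0,0]
    - [0,0,0]
    - [0,0,0]
  grip: 0.5

```text
time: 38.18
eef_pos: [0.581, 0.2234, 0.0272]
tcp_rot: [1.0, -0.008, 0.001, -0.0]
contact_force: [0.0, -0.7, -0.6]
opening: 0.688
```

```bash
python3 -c "
from h import *
go(.5805,.2239,.028)
"
```

```text
t 38.18 d [-0.0005  0.0005  0.0008] tw [-0.04  0.07 -0.03] F [ 0.  -0.7 -0.6] op 0.688 q6 [0.2  0.42 1.83 0.   0.89 1.79]
```

>>> move_arm:
  linear:
    - [0,0,0.01]
    - [0,0,0.03]
    - [0,0,0.04]
    - [0,0,0.04]
    - [0,0,0.04]
    - [0,0,0.04]
    - [0,0,0.01]
    - [0,0,0]
  twist:
    - [0,0,0]
    - [0,0,0]
    - [0,0,0]
    - [0,0,0]
    - [0,0,0]
    - [0,0,0]
    - [0,0,0]
    - [0,0,0]

```text
time: 38.85
eef_pos: [0.5741, 0.222, 0.2468]
tcp_rot: [1.0, -0.008, -0.003, 0.001]
contact_force: [0.1, 0.3, -2.2]
opening: 0.69
```

```bash
python3 -c "
from h import *
go(.515,-.182,.25)
"
```

```text
t 38.85 d [-0.0591 -0.404   0.0032] tw [ 0.06 -0.38 -0.04] F [ 0.1  0.3 -2.2] op 0.69 q6 [0.2  0.15 1.72 0.   1.28 1.79]
```

>>> move_arm:
  linear:
    - [-0.003,-0.036,0.003]
    - [-0.003,-0.036,0.003]
    - [-0.003,-0.036,0.003]
    - [-0.004,-0.036,0.003]
    - [-0.004,-0.036,0.003]
    - [-0.004,-0.036,0.003]
    - [-0.004,-0.036,0.003]
    - [-0.004,-0.036,0.003]
    - [-0.004,-0.036,0.003]
    - [-0.004,-0.036,0]
    - [-0.004,-0.034,0]
    - [0,0,0]
    - [0,0,0]
  twist:
    - [-0.1,-0.2,0]
    - [-0.1,-0.2,0]
    - [-0.1,-0.2,0]
    - [-0.1,-0.2,0]
    - [-0.1,-0.2,0]
    - [-0.1,-0.2,0]
    - [-0.1,-0.2,0]
    - [-0.1,-0.2,0]
    - [-0.1,-0.2,0]
    - [0,0,0]
    - [0,0,0]
    - [0,0,0]
    - [0,0,0]

```text
time: 39.93
eef_pos: [0.5187, -0.1849, 0.2546]
tcp_rot: [1.0, -0.005, 0.001, 0.004]
contact_force: [-0.3, -0.0, -1.8]
opening: 0.691
```

```bash
python3 -c "
from h import *
go(.515,-.180,.10)
"
```

```text
t 39.93 d [-0.0037  0.0049 -0.1546] tw [ 0.45  0.1  -0.34] F [-0.3 -0.  -1.8] op 0.691 q6 [-0.52 -0.    1.87 -0.01  1.27  1.06]
```

>>> move_arm:
  linear:
    - [-0.004,0.003,0]
    - [0,0,-0.03]
    - [0,0,-0.035]
    - [0,0,-0.035]
    - [0,0,-0.03]
    - [0,0,0]
    - [0,0,0]
  twist:
    - [0.4,0.1,-0.3]
    - [0,0,0]
    - [0,0,0]
    - [0,0,0]
    - [0,0,0]
    - [0,0,0]
    - [0,0,0]

```text
time: 40.52
eef_pos: [0.5125, -0.1719, 0.118]
tcp_rot: [1.0, -0.004, -0.001, -0.002]
contact_force: [0.6, -0.4, -0.6]
opening: 0.694
```

```bash
python3 -c "
from h import *
go(.514,-.180,.055)
"
```

```text
t 40.52 d [ 0.0015 -0.0081 -0.063 ] tw [-0.29 -0.16 -0.41] F [ 0.6 -0.4 -0.6] op 0.694 q6 [-0.51  0.13  2.    0.    1.02  1.07]
```

>>> move_arm:
  linear:
    - [0,-0.01,0]
    - [0,0,-0.02]
    - [0,0,-0.02]
    - [0,0,-0.01]
    - [0,0,0]
    - [0,0,0]
  twist:
    - [-0.3,0,-0.4]
    - [0,0,0]
    - [0,0,0]
    - [0,0,0]
    - [0,0,0]
    - [0,0,0]

```text
time: 41.02
eef_pos: [0.5199, -0.1848, 0.0785]
tcp_rot: [1.0, -0.006, 0.007, 0.005]
contact_force: [0.5, -0.4, -1.7]
opening: 0.691
```

```bash
python3 -c "
from h import *
go(.514,-.180,.040)
"
```

```text
t 41.02 d [-0.0059  0.0048 -0.0385] tw [ 0.63  0.76 -0.22] F [ 0.5 -0.4 -1.7] op 0.691 q6 [-0.52  0.2   2.   -0.    0.92  1.06]
```

>>> move_arm:
  linear:
    - [-0.007,0.004,-0.01]
    - [-0.001,0,-0.012]
    - [-0.001,0,-0.01]
    - [0,0,-0.003]
    - [0,0,0]
  twist:
    - [0.5,0.7,-0.2]
    - [0,0,0]
    - [0,0,0]
    - [0,0,0]
    - [0,0,0]

```text
time: 41.43
eef_pos: [0.513, -0.1823, 0.0455]
tcp_rot: [1.0, -0.008, 0.004, 0.003]
contact_force: [0.3, -0.0, -1.5]
opening: 0.692
```

```bash
python3 -c "
from h import *
go(.514,-.180,.0332)
"
```

```text
t 41.43 d [ 0.001   0.0023 -0.0123] tw [0.35 0.44 0.01] F [ 0.3 -0.  -1.5] op 0.692 q6 [-0.53  0.24  2.02 -0.    0.86  1.06]
```

>>> move_arm:
  linear:
    - [0,0,-0.006]
    - [0,0,-0.005]
    - [0,0,-0.003]
  twist:
    - [0.3,0.4,0]
    - [0,0,0]
    - [0,0,0]

```text
time: 41.68
eef_pos: [0.5134, -0.1826, 0.0324]
tcp_rot: [1.0, -0.008, -0.0, -0.0]
contact_force: [-11.0, 6.2, 28.2]
opening: 0.694
```

```bash
python3 -c "
from h import *
go(.5274,-.171,.0332)
"
```

```text
t 41.68 d [0.014  0.0116 0.0008] tw [-0.01 -0.06  0.  ] F [-11.    6.2  28.2] op 0.694 q6 [-0.53  0.27  2.02 -0.    0.85  1.06]
```

>>> move_arm:
  linear:
    - [0,0.002,0.002]
    - [0,0.005,0]
    - [0,0.004,0]
    - [0,0.002,-0.0005]
  twist:
    - [0,0,0]
    - [0,0,0]
    - [0,0,0]
    - [0,0,0]

```text
time: 42.02
eef_pos: [0.5148, -0.1706, 0.0347]
tcp_rot: [1.0, -0.008, 0.001, 0.002]
contact_force: [-1.9, -6.5, 3.3]
opening: 0.694
```

```bash
python3 -c "
from h import *
go(.5274,-.171,.0332)
"
```

```text
t 42.02 d [ 0.0126 -0.0004 -0.0015] tw [ 0.18  0.06 -0.02] F [-1.9 -6.5  3.3] op 0.694 q6 [-0.51  0.26  2.03 -0.    0.85  1.08]
```

>>> move_arm:
  linear:
    - [0.005,0,-0.0005]
    - [0.004,0,-0.0005]
    - [0.002,0,0]
  twist:
    - [0,0,0]
    - [0,0,0]
    - [0,0,0]

```text
time: 42.27
eef_pos: [0.5251, -0.171, 0.0331]
tcp_rot: [1.0, -0.006, -0.001, 0.003]
contact_force: [-0.9, -2.8, -1.2]
opening: 0.691
```

```bash
python3 -c "
from h import *
go(.5274,-.171,.0332)
"
```

```text
t 42.27 d [0.0023 0.     0.0001] tw [ 0.35 -0.09 -0.19] F [-0.9 -2.8 -1.2] op 0.691 q6 [-0.5   0.28  2.   -0.01  0.85  1.09]
```

>>> move_arm:
  linear:
    - [0.002,0.0005,0]
    - [0.002,0.0005,0]
  twist:
    - [0,0,0]
    - [0,0,0]

```text
time: 42.43
eef_pos: [0.528, -0.1709, 0.033]
tcp_rot: [1.0, -0.005, -0.003, 0.004]
contact_force: [-5.8, -3.5, 3.8]
opening: 0.691
```

```bash
python3 -c "
from h import *
go(.5274,-.171,.0332)
"
```

```text
t 42.43 d [-0.0006 -0.0001  0.0002] tw [ 0.46 -0.39 -0.36] F [-5.8 -3.5  3.8] op 0.691 q6 [-0.49  0.29  1.99 -0.01  0.86  1.1 ]
```

>>> move_arm:
  linear:
    - [0,0,0]
    - [0,0,0]
    - [0,0,0]
    - [0,0,0]
    - [0,0,0.003]
    - [0,0,0.02]
    - [0,0,0.04]
    - [0,0,0.04]
    - [0,0,0.04]
    - [0,0,0.04]
    - [0,0,0.02]
    - [0,0,0]
  twist:
    - [0,0,0]
    - [0,0,0]
    - [0,0,0]
    - [0,0,0]
    - [0,0,0]
    - [0,0,0]
    - [0,0,0]
    - [0,0,0]
    - [0,0,0]
    - [0,0,0]
    - [0,0,0]
    - [0,0,0]
  grip: 0.9

```text
time: 43.43
eef_pos: [0.5243, -0.1649, 0.2429]
tcp_rot: [1.0, -0.006, -0.005, -0.001]
contact_force: [0.9, -0.2, 0.5]
opening: 0.907
```

```bash
python3 -c "
from h import *
go(.468,.347,.25)
c=cam('wrist','w14.png'); traycheck(c)
c=cam('top','t14.png');W=cloud(c)
for k,q,z,r in [('m2',(.468,.347),.06,.023)]: x=rimfit(c,q,z,r,win=r+.012,tol=.004,w=W);print(k,x)
"
```

```text
t 43.43 d [-0.0563  0.5119  0.0071] tw [-0.13 -0.58 -0.2 ] F [ 0.9 -0.2  0.5] op 0.907 q6 [-0.49  0.01  1.88 -0.    1.26  1.1 ]
w0 [ 0.587  -0.1717] row [-30.6 -29.7] ideal -30.0 -30.0 638 0.0009
w1 [ 0.5294 -0.1714] row [-88.2 -30.3] ideal -90.0 -30.0 583 0.0008
m0 [ 0.5935 -0.2604] row [-22.6 -22.3] ideal -23.0 -23.0 538 0.0007
m1 [ 0.5522 -0.26  ] row [-64.  -22.6] ideal -69.0 -23.0 74 0.0012
n0 [ 0.5982 -0.3351] row [-16.7 -14.9] ideal -16.0 -16.0 565 0.0008
n1 [ 0.5681 -0.3337] row [-46.8 -13.9] ideal -48.0 -16.0 525 0.0009
m2 (array([0.46899575, 0.34730912]), 40, np.float64(0.0014923527765025452))
```

View pics/w14.png

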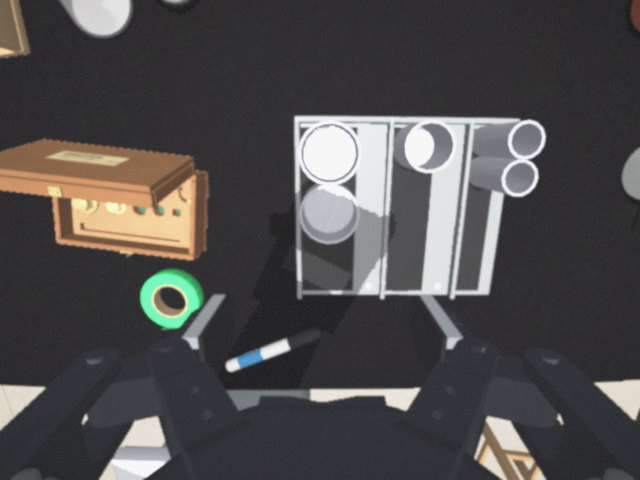

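Both wide cups (329,152),(330,213) are snug. The last one is middle_2 at (.468,.347).

>>> move_arm:
  linear:
    - [-0.003,0.036,0.003]
    - [-0.003,0.036,0.003]
    - [-0.003,0.036,0.003]
    - [-0.003,0.036,0.003]
    - [-0.003,0.036,0.003]
    - [-0.003,0.036,0.003]
    - [-0.003,0.036,0.003]
    - [-0.003,0.036,0.003]
    - [-0.003,0.036,0.003]
    - [-0.003,0.036,0.003]
    - [-0.003,0.036,0]
    - [-0.003,0.036,0]
    - [-0.003,0.036,0]
    - [-0.003,0.03,0]
    - [0,0,0]
    - [0,0,0]
  twist:
    - [-0.1,-0.25,0]
    - [-0.1,-0.25,0]
    - [-0.1,-0.25,0]
    - [-0.1,-0.25,0]
    - [-0.1,-0.25,0]
    - [-0.1,-0.25,0]
    - [-0.1,-0.25,0]
    - [-0.1,-0.25,0]
    - [-0.1,-0.25,0]
    - [-0.1,-0.25,0]
    - [-0.1,-0.25,0]
    - [-0.1,-0.25,0]
    - [0,0,0]
    - [0,0,0]
    - [0,0,0]
    - [0,0,0]
  grip: 1

```text
time: 44.87
eef_pos: [0.4518, 0.3535, 0.2175]
tcp_rot: [1.0, -0.01, -0.019, 0.011]
contact_force: [-0.8, 0.3, -0.9]
opening: 1.0
```

```bash
python3 -c "
from h import *
c=cam('wrist','w15.png'); W=cloud(c)
x=rimfit(c,(.468,.347),.06,.023,win=.035,tol=.004,w=W);print(x)
go(*x[0],.10)
"
```

```text
(array([0.46828313, 0.34720309]), 509, np.float64(0.0006876947094245876))
t 44.92 d [ 0.0168 -0.0059 -0.1169] tw [ 1.28 -2.28  0.27] F [-1.1 -0.1 -0.6] op 1.003 q6 [ 0.49  0.11  1.83 -0.    1.25  2.08]
```

View pics/w15.png

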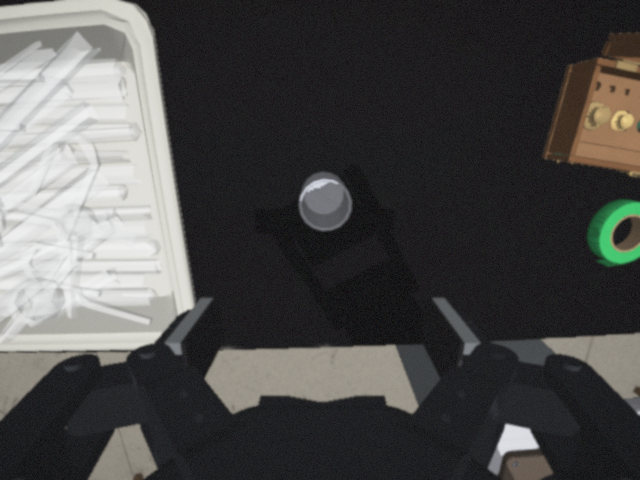

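>>> move_arm:
  linear:
    - [0.015,-0.005,-0.01]
    - [0.001,0,-0.03]
    - [0,0,-0.035]
    - [0,0,-0.02]
    - [0,0,0]
    - [0,0,0]
  twist:
    - [1.2,-2.2,0.3]
    - [0,0,0]
    - [0,0,0]
    - [0,0,0]
    - [0,0,0]
    - [0,0,0]

```text
time: 45.42
eef_pos: [0.4666, 0.3396, 0.1132]
tcp_rot: [1.0, -0.011, -0.003, 0.003]
contact_force: [1.2, 0.3, 0.3]
opening: 1.002
```

```bash
python3 -c "
from h import *
go(.4683,.3472,.07)
"
```

```text
t 45.42 d [ 0.0017  0.0076 -0.0432] tw [ 0.32 -0.39  0.38] F [1.2 0.3 0.3] op 1.002 q6 [ 0.45  0.21  1.91 -0.    1.03  2.05]
```

>>> move_arm:
  linear:
    - [0.001,0.009,-0.01]
    - [0,0.001,-0.018]
    - [0,0,-0.015]
    - [0,0,0]
    - [0,0,0]
  twist:
    - [0.3,-0.3,0.4]
    - [0,0,0]
    - [0,0,0]
    - [0,0,0]
    - [0,0,0]

```text
time: 45.83
eef_pos: [0.472, 0.3507, 0.0734]
tcp_rot: [1.0, -0.009, 0.004, -0.003]
contact_force: [0.1, -0.0, 0.1]
opening: 0.996
```

```bash
python3 -c "
from h import *
go(.4683,.3472,.05)
"
```

```text
t 45.83 d [-0.0037 -0.0035 -0.0234] tw [-0.3   0.46  0.15] F [ 0.1 -0.   0.1] op 0.996 q6 [0.47 0.28 1.91 0.   0.94 2.05]
```

>>> move_arm:
  linear:
    - [-0.004,-0.004,-0.009]
    - [-0.001,0,-0.01]
    - [0,0,-0.004]
    - [0,0,0]
  twist:
    - [-0.3,0.4,0.1]
    - [0,0,0]
    - [0,0,0]
    - [0,0,0]

```text
time: 46.17
eef_pos: [0.4691, 0.3479, 0.0528]
tcp_rot: [1.0, -0.008, 0.004, -0.002]
contact_force: [0.8, 0.2, 0.0]
opening: 1.002
```

```bash
python3 -c "
from h import *
go(.4683,.3472,.05)
"
```

```text
t 46.17 d [-0.0008 -0.0007 -0.0028] tw [-0.18  0.42  0.02] F [0.8 0.2 0. ] op 1.002 q6 [ 0.46  0.31  1.92 -0.    0.9   2.05]
```

>>> move_arm:
  linear:
    - [-0.001,-0.001,-0.003]
    - [-0.0005,0,-0.001]
    - [0,0,-0.0005]
    - [0,0,-0.0005]
    - [0,0,0]
    - [0,0,0]
    - [0,0,0]
    - [0,0,0]
  twist:
    - [-0.1,0.4,0]
    - [0,0,0]
    - [0,0,0]
    - [0,0,0]
    - [0,0,0]
    - [0,0,0]
    - [0,0,0]
    - [0,0,0]
  grip: 0.35

```text
time: 46.83
eef_pos: [0.4681, 0.3473, 0.0484]
tcp_rot: [1.0, -0.008, 0.001, -0.001]
contact_force: [-0.2, 0.5, -1.0]
opening: 0.516
```

```bash
python3 -c "
from h import *
go(.4683,.3472,.05)
"
```

```text
t 46.83 d [ 0.0002 -0.0001  0.0016] tw [-0.13  0.08  0.02] F [-0.2  0.5 -1. ] op 0.516 q6 [0.46 0.32 1.93 0.   0.9  2.05]
```

>>> move_arm:
  linear:
    - [0,0,0.01]
    - [0,0,0.03]
    - [0,0,0.04]
    - [0,0,0.04]
    - [0,0,0.04]
    - [0,0,0.04]
    - [0,0,0]
  twist:
    - [0,0,0]
    - [0,0,0]
    - [0,0,0]
    - [0,0,0]
    - [0,0,0]
    - [0,0,0]
    - [0,0,0]

```text
time: 47.42
eef_pos: [0.4616, 0.344, 0.2557]
tcp_rot: [1.0, -0.008, -0.005, 0.002]
contact_force: [1.3, 0.8, 0.9]
opening: 0.515
```

>>> move_arm:
  linear:
    - [0.005,-0.038,0.003]
    - [0.005,-0.038,0.003]
    - [0.005,-0.038,0.003]
    - [0.005,-0.038,0.003]
    - [0.005,-0.038,0.003]
    - [0.005,-0.038,0.003]
    - [0.005,-0.038,0.003]
    - [0.005,-0.038,0.003]
    - [0.005,-0.038,0.003]
    - [0.005,-0.038,0.003]
    - [0.005,-0.038,0.003]
    - [0.005,-0.038,0]
    - [0.005,-0.038,0]
    - [0.005,-0.038,0]
    - [0.005,-0.038,0]
    - [0.005,-0.025,0]
    - [0,0,0]
    - [0,0,0]
  twist:
    - [-0.1,-0.2,0]
    - [-0.1,-0.2,0]
    - [-0.1,-0.2,0]
    - [-0.1,-0.2,0]
    - [-0.1,-0.2,0]
    - [-0.1,-0.2,0]
    - [-0.1,-0.2,0]
    - [-0.1,-0.2,0]
    - [-0.1,-0.2,0]
    - [-0.1,-0.2,0]
    - [0,0,0]
    - [0,0,0]
    - [0,0,0]
    - [0,0,0]
    - [0,0,0]
    - [0,0,0]
    - [0,0,0]
    - [0,0,0]

```text
time: 48.92
eef_pos: [0.5362, -0.2774, 0.307]
tcp_rot: [1.0, -0.005, 0.027, 0.01]
contact_force: [-0.7, 0.2, -0.0]
opening: 0.515
```

```bash
python3 -c "
from h import *
go(.534,-.267,.13)
c=cam('wrist','w16.png')
"
```

```text
t 48.92 d [-0.0022  0.0104 -0.177 ] tw [ 1.17  3.04 -0.32] F [-0.7  0.2 -0. ] op 0.515 q6 [-0.65  0.06  1.72  0.02  1.31  0.93]
```

View pics/w16.png

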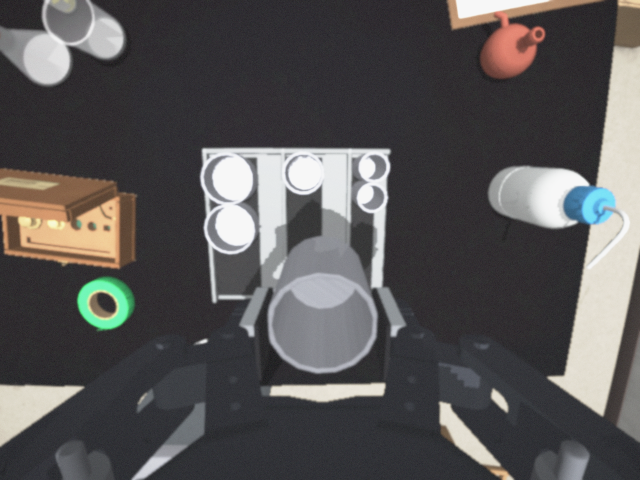

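Cup held; all cups on the tray are in place. Descending.

>>> move_arm:
  linear:
    - [-0.001,0.007,0]
    - [0,0,-0.03]
    - [0,0,-0.04]
    - [0,0,-0.04]
    - [0,0,-0.03]
    - [0,0,0]
    - [0,0,0]
  twist:
    - [1.1,3,-0.3]
    - [0,0,0]
    - [0,0,0]
    - [0,0,0]
    - [0,0,0]
    - [0,0,0]
    - [0,0,0]

```text
time: 49.55
eef_pos: [0.536, -0.26, 0.1699]
tcp_rot: [1.0, -0.003, 0.004, 0.003]
contact_force: [0.3, 0.0, -0.3]
opening: 0.514
```

```bash
python3 -c "
from h import *
go(.532,-.267,.09)
"
```

```text
t 49.55 d [-0.004  -0.007  -0.0799] tw [ 0.31  0.44 -0.62] F [ 0.3  0.  -0.3] op 0.514 q6 [-0.62  0.17  1.84  0.    1.12  0.95]
```

>>> move_arm:
  linear:
    - [-0.004,-0.009,-0.015]
    - [0,0,-0.025]
    - [0,0,-0.025]
    - [0,0,-0.01]
    - [0,0,0]
    - [0,0,0]
  twist:
    - [0.3,0.4,-0.6]
    - [0,0,0]
    - [0,0,0]
    - [0,0,0]
    - [0,0,0]
    - [0,0,0]

```text
time: 50.05
eef_pos: [0.5375, -0.2728, 0.1042]
tcp_rot: [1.0, -0.007, 0.008, 0.006]
contact_force: [0.1, -0.5, -0.8]
opening: 0.514
```

```bash
python3 -c "
from h import *
go(.532,-.267,.065)
"
```

```text
t 50.05 d [-0.0055  0.0058 -0.0392] tw [ 0.71  0.92 -0.14] F [ 0.1 -0.5 -0.8] op 0.514 q6 [-0.64  0.26  1.87 -0.    0.99  0.95]
```

>>> move_arm:
  linear:
    - [-0.006,0.005,-0.01]
    - [-0.001,0.001,-0.012]
    - [0,0,-0.01]
    - [0,0,-0.003]
    - [0,0,0]
  twist:
    - [0.6,0.8,-0.1]
    - [0,0,0]
    - [0,0,0]
    - [0,0,0]
    - [0,0,0]

```text
time: 50.47
eef_pos: [0.5329, -0.2687, 0.0722]
tcp_rot: [1.0, -0.008, 0.005, 0.004]
contact_force: [-0.4, 0.6, -0.6]
opening: 0.513
```

```bash
python3 -c "
from h import *
go(.532,-.267,.0544)
"
```

```text
t 50.47 d [-0.0009  0.0017 -0.0178] tw [ 0.41  0.52 -0.01] F [-0.4  0.6 -0.6] op 0.513 q6 [-0.64  0.3   1.89 -0.    0.94  0.95]
```

>>> move_arm:
  linear:
    - [-0.001,0,-0.008]
    - [0,0,-0.007]
    - [0,0,-0.003]
    - [0,0,-0.002]
  twist:
    - [0.4,0.5,0]
    - [0,0,0]
    - [0,0,0]
    - [0,0,0]

```text
time: 50.8
eef_pos: [0.5328, -0.2694, 0.0544]
tcp_rot: [1.0, -0.008, -0.0, -0.0]
contact_force: [-8.5, 4.4, 23.0]
opening: 0.515
```

```bash
python3 -c "
from h import *
go(.5469,-.2604,.0544)
"
```

```text
t 50.8 d [0.0141 0.009  0.    ] tw [-0.05 -0.05 -0.03] F [-8.5  4.4 23. ] op 0.515 q6 [-0.64  0.33  1.89  0.    0.92  0.95]
```

>>> move_arm:
  linear:
    - [0,0.002,0.0015]
    - [0,0.004,0]
    - [0,0.003,-0.0005]
  twist:
    - [0,0,0]
    - [0,0,0]
    - [0,0,0]

```text
time: 51.05
eef_pos: [0.5338, -0.2611, 0.0565]
tcp_rot: [1.0, -0.008, 0.0, 0.0]
contact_force: [0.3, 0.8, -1.5]
opening: 0.517
```

>>> move_arm:
  linear:
    - [0.004,0,-0.0005]
    - [0.004,0,-0.0005]
    - [0.002,0.0005,-0.0005]
  twist:
    - [0,0,0]
    - [0,0,0]
    - [0,0,0]

```text
time: 51.3
eef_pos: [0.5436, -0.2598, 0.0545]
tcp_rot: [1.0, -0.007, -0.001, 0.0]
contact_force: [-1.8, 0.1, -0.0]
opening: 0.516
```

```bash
python3 -c "
from h import *
go(.5469,-.2604,.0544)
"
```

```text
t 51.3 d [ 0.0033 -0.0006 -0.0001] tw [ 0.02 -0.1  -0.06] F [-1.8  0.1 -0. ] op 0.516 q6 [-0.61  0.34  1.87 -0.    0.93  0.97]
```

>>> move_arm:
  linear:
    - [0.002,0.001,0]
    - [0.003,0.001,0]
  twist:
    - [0,0,0]
    - [0,0,0]

```text
time: 51.47
eef_pos: [0.5484, -0.2592, 0.0547]
tcp_rot: [1.0, -0.006, -0.002, 0.002]
contact_force: [-10.1, -4.6, 5.8]
opening: 0.515
```

```bash
python3 -c "
from h import *
go(.5469,-.2604,.0544)
"
```

```text
t 51.47 d [-0.0015 -0.0012 -0.0003] tw [ 0.21 -0.26 -0.19] F [-10.1  -4.6   5.8] op 0.515 q6 [-0.61  0.35  1.86 -0.01  0.93  0.98]
```

>>> move_arm:
  linear:
    - [0,0,0]
    - [0,0,0]
    - [0,0,0]
    - [0,0,0]
    - [0,0,0.003]
    - [0,0,0.02]
    - [0,0,0.04]
    - [0,0,0.04]
    - [0,0,0.04]
    - [0,0,0.04]
    - [-0.02,0,0.01]
    - [-0.02,0,0]
    - [0,0,0]
    - [0,0,0]
  twist:
    - [0,0,0]
    - [0,0,0]
    - [0,0,0]
    - [0,0,0]
    - [0,0,0]
    - [0,0,0]
    - [0,0,0]
    - [0,0,0]
    - [0,0,0]
    - [0,0,0]
    - [0,0,0]
    - [0,0,0]
    - [0,0,0]
    - [0,0,0]
  grip: 0.72

```text
time: 52.63
eef_pos: [0.5063, -0.2544, 0.2569]
tcp_rot: [1.0, -0.007, 0.0, -0.0]
contact_force: [-0.5, -0.2, 0.7]
opening: 0.721
```

```bash
python3 -c "
from h import *
c=cam('wrist','w17.png'); traycheck(c)
c=cam('top','t17.png');print('top'); traycheck(c)
c=cam('scene','s17.png')
"
```

```text
w0 [ 0.5871 -0.1722] row [-30.4 -30.2] ideal -30.0 -30.0 631 0.0008
w1 [ 0.5294 -0.1714] row [-88.2 -30.3] ideal -90.0 -30.0 587 0.0007
m0 [ 0.593  -0.2608] row [-23.2 -22.6] ideal -23.0 -23.0 507 0.001
m1 [ 0.5483 -0.2593] row [-67.8 -21.9] ideal -69.0 -23.0 466 0.0009
n0 [ 0.5979 -0.3354] row [-17.1 -15.1] ideal -16.0 -16.0 460 0.0009
n1 [ 0.5681 -0.3341] row [-46.9 -14.3] ideal -48.0 -16.0 428 0.0009
top
w0 [ 0.5887 -0.1698] row [-28.9 -27.7] ideal -30.0 -30.0 61 0.0008
w1 [ 0.5307 -0.1693] row [-86.9 -28.1] ideal -90.0 -30.0 54 0.0006
m0 [ 0.5943 -0.2594] row [-21.9 -21.2] ideal -23.0 -23.0 47 0.0011
```

View pics/w17.png

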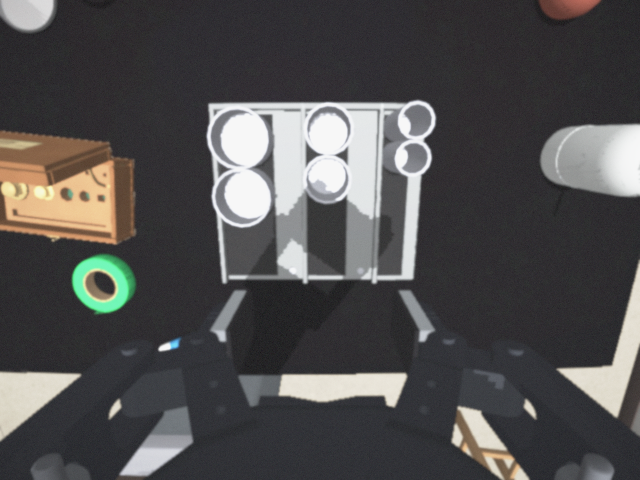

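View pics/s17.png

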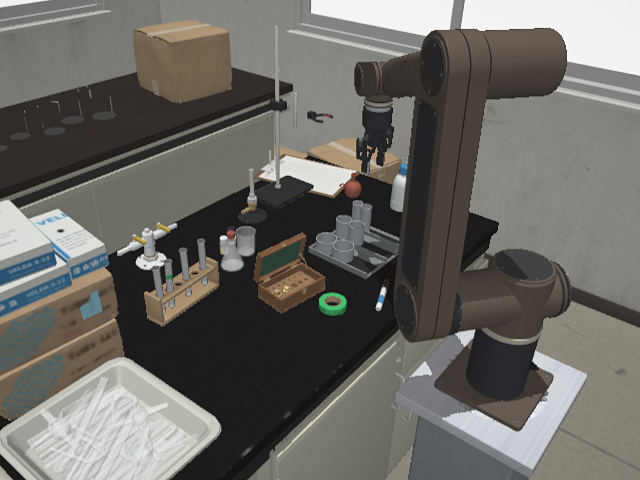

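```bash
python3 -c "
from h import *
print(sign_off())"
```

```text
the job is handed in; nothing more can be done
None
```

The job is handed in after about 53 s of the 210 s. All six cups present (two wide, two middle, two narrow; narrow_1 was absent) stand mouth up in their size rows on the tray. I pulled each one from its stack and lowered it to floor contact. Then I pushed it against the fence and the end stop, or the cup before it, until the force sensor showed contact.

**Wrist camera, last check:** all cups were upright and within about 2 mm of their ideal places:

| Row | First cup x / y (mm) | Second cup x / y (mm) |
|---|---|---|
| Wide | -30 / -30 | -88 / -30 |
| Middle | -23 / -23 | -68 / -22 |
| Narrow | -17 / -15 | -47 / -14 |

**Disagreements:**
- These readings put some neighbouring cups slightly closer than touching (30 mm apart for the 32 mm narrow pair). I read that as fitting error from the adjoining rims.
- The top camera read the first three cups (wide 1, wide 2, middle 1) 1–3 mm off in the same direction. It could not read the other three well enough to check them.

The flask, beaker, wash bottle and tape look unmoved in the last pictures. I saw no cup get knocked aside during the run. The gripper was open and clear above the tray at the end.

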